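Fit the spacer and counter-hold the hidden bolt head

TASK

Slide the square spacer block whose bore fits (one of the two is too tight) onto the bolt's threaded end at the front of the bracket until it sits against the bracket, and let go of it. Then reach down into the gap behind the bracket's front plate, grip the bolt's hidden head by its two side flats, turn it against its spring until these flats stand upright, and keep holding it there so that it cannot turn while I run the nut on: finish still gripping the head, with the block left in place. Do not disturb the loose nut, tools and small parts lying about.

Things in the scene. Friction and masses are not known exactly. Their poses are not given: they have to be found in the camera images.
- bracket: Fixed U-shaped aluminium bracket. Origin at the centre of its underside; x runs along the bolt from the threaded end to the head (away from the robot), z up. Foot 110 (x) by 70 (y) by 8 mm thick with screw heads 5 mm higher at x = +-43, y = +-24. Two upright plates, each 6 mm thick, 70 mm wide (y), reaching 86 mm above the table: front plate x = -30 to -24 mm, rear plate x = 24 to 30 mm. The gap between them is 48 mm, open at the top and at both y ends.
- head_center (a point): Fixed point on the bolt's axis at the centre of the hexagonal head, in the middle of the gap, 58 mm above the table and 28 mm below the plates' tops. Same axes as the bracket. Head 22 mm across flats, 12 mm thick along x, each flat 12.7 mm long.
- stud_root (a point): Point on the bolt's axis on the outer (front) face of the front plate, 58 mm above the table, where the threaded end comes out. Axes as the bracket: the threaded end runs 44 mm from here along -x. A seated block has its centre 15 mm along -x from here (and up to 3 mm lower).
- stud_tip (a point): Tip of the bolt's threaded end, on its axis. Thread 12 mm in diameter, its last 8 mm tapering to 5 mm. Axes as the bracket.
- bolt (a joint): Turn of the bolt about the bracket's x axis, rad (right-handed). 0 = at rest, where a spring holds it against a stop: then the two side flats lean 0.30 rad (17 deg) from upright, their upper edges towards the bracket's +y (left seen from the robot). 0.30 = side flats upright. The spring pulls it back to 0 when let go, with about 0.06 N m at 0 and 0.09 N m at 0.30; it can turn on to 0.9.
- flat_left (a point): Centre of the left side flat of the head, 11 mm from the bolt's axis towards the bracket's +y. It turns with the bolt; its frame has the bracket's axes when joint bolt is 0.
- flat_right (a point): Centre of the right side flat of the head, opposite to flat_left, 11 mm from the axis towards -y.
- block_wide_center (a point): Centre of the aluminium spacer block that fits: a 30 mm cube with an 18 mm round bore right through along its own x axis (z up). 50 g. It lies on the table with the bore level, its centre 15 mm up.
- block_wide: The same block that fits; origin at the centre of its underside as it lies, x along the bore.
- block_tight_center (a point): Centre of the other aluminium block, the same 30 mm cube but with an 9 mm bore, too tight for the 12 mm thread.
- nut: Bystander: loose steel hexagon nut, 22 mm across flats, 11 mm high, origin under its centre.
- hex_key: Bystander: black hex key, 27 x 80 x 4 mm, origin under its centre.
- bobbin: Bystander: standing wire bobbin, 31 mm across, 24 mm high, origin under its centre.
- screwdriver: Bystander: lying screwdriver, 25 x 160 x 22 mm, long along its y, origin under its centre.
- cap_nut: Bystander: black terminal cap, 24 mm across, 17 mm high, origin under its centre.
Mind the look-alikes: they are no part of the job. Leave any brown look-alike of the block_wide alone.

How it is judged:
On the way:
1. the block that fits is on the threaded end, against the bracket, and let go (x of block_wide_center in the frame of stud_root between -0.0185 and -0.012 m and y of block_wide_center in the frame of stud_root between -0.005 and 0.005 m and z of block_wide_center in the frame of stud_root between -0.005 and 0.005 m and contact force between the fingers and block_wide below 0.3 N), for 0.2 s.
At the end, for the whole second after the job is handed in: The wide-bored block sits on the thread within 3.5 mm of the bracket's front face, untouched; both side flats of the head are pressed by the fingers with over 3 N each and stand upright within 0.10 rad, still (joint bolt 0.20 to 0.40), all through the last second (all of step 1 and value of joint bolt between 0.2 and 0.4 rad and velocity of joint bolt between -0.1 and 0.1 rad/s and contact force between the fingers and bolt_c0 above 3 N and contact force between the fingers and bolt_c1 above 3 N); the arm keeps its last pose, push and grip.
It fails at once if a bystander (nut, hex key, bobbin, screwdriver, cap) is moved by more than 25 mm (distance of any of nut, hex_key, bobbin, screwdriver, cap_nut from where it was at the start of the episode above 0.025 m).
It also fails if it takes over 51 s, if anything falls off the work surface, if the arm or the gripper's body presses on something with over 40 N, if the wrist force passes 120 N, or if a joint passes its speed limit or range.

ROBOT

A 7-joint arm with a two-finger parallel gripper is mounted at the origin on a cart in front of the work surface, level with it; the furniture and walls round the work are solid. World frame = base frame: x ahead of the robot, y to its left, z up, the work surface at z = 0. Lengths are in m, angles in rad, forces in N, time in s.
With the tool pointing down it reaches from about 0.4 to 0.9 m from the base axis. Payload 5.5 kg.
Tool frame: the origin (TCP) lies on the front face of the gripper's body, between the roots of the fingers; the fingertips stand 66 mm ahead of it and the grasp point (between the pads) lies 47 mm ahead of it; z points along the fingers, y is the direction in which the jaws open and shut (so a half turn about z gives the same grasp; the last joint's range is limited). The gripper opens to 92 mm and grips with 3 to 60 N. Pads are 19 mm wide; open, the fingers measure 130 mm over their backs; the gripper's body (75 mm by 190 mm) begins 47 mm behind the grasp point.
Start: joints at [1.456, 0.501, -0.427, 1.55, 0.221, 1.138, -0.21], TCP at [0.24, -0.604, 0.292] pointing down, gripper open.
Joint ranges: [-2.88, 2.88], [-0.31, 2.03], [-1.54, 1.56], [0.2, 2.42], [-1.41, 4.55], [0.19, 2.02], [-2.57, 2.57]. Speed limits (rad/s): [2.57, 2.57, 3.14, 3.14, 3.14, 3.14, 3.14].

INTERFACE

Orientations are given as [roll, pitch, yaw] about the fixed x, y, z axes, in that order (R = Rz(yaw) Ry(pitch) Rx(roll)).
In Python, from bench import r, viewer gives the robot as it stands. The module is installed in compiled form; this text tells all that it offers.
- The arm moves only by the tool play_rows, never from a script. Its argument "plan" is a list of rows, each an object with "delta_pos": the shift along the tool's x, y, z in m, a list of three; "delta_rot": the turn, a rotation vector about the tool's x, y, z in rad, a list of three; "jaw": the gripper's target within -1 to 1 (fully open at 1, half-way at 0, shut at -1). A call has 1 to 12 rows; each row shifts and turns the pose as measured when the row begins, along the tool's axes as they then stand; what a row does not reach is not made up. A row lasts 1/10 s, in which the tool goes at most 50 mm and 8.59 degrees, less where a joint would pass 70% of its speed; a pose out of reach is approached as far as the arm can. A call is refused whole if a number of a shift passes 0.05 or a number of a turn 0.15, either way. A call with a gripper value outside its range is refused whole. The fingers move at their own pace and stop on an object; "newtons" is the grip in N (left out, the last holds). Time passes only in rows, so rows that do not move let the fingers close. It gives the time, the measured TCP pose, the force and the opening at its end, in the units of the state.
- r.read_state(): the state, without advancing time (a new reading comes with each control period).
- viewer.capture(name): name is "scene" or "top" or "wrist"; returns (picture, depth): 480x640x3 uint8, red, green, blue; 480x640 float32, m along the optical axis (not along the pixel's ray), 0 where there is no reading.
- viewer.camera_info(name): a dict with "camera_matrix" (3x3 intrinsics, pixels), "world_to_cam" (4x4, takes a point from world to camera coordinates). Camera axes: x right, y down, z forward; pixel columns grow to the right and rows downward; lengths in m; the calibration is good to about 2 mm. A picture is of the moment at which its call begins: read the wrist's pose just before it. camera_info takes no time and is no camera call; for the wrist camera it gives the pose at the moment of the call.
- r.close_job(): hands the job in, once; it reports no verdict.
The state is a dict: "clock": time; "joint_pos": joint angles; "dq": joint speeds; "joint_efforts": joint torques, N m; "tcp_pos": TCP position; "ee_rot": TCP orientation; "ft_force": force on the tool from outside, world axes, zero at the start; "ft_torque": the same for the moment, N m; "opening": finger opening in m.
Only numpy, scipy, OpenCV 4.12 (cv2) and the standard library are available. Lean on these libraries where they do the work, as an engineer would, in place of code of your own. Each camera call takes 0.05 s, during which the arm holds its last target.

## Working session

There is one attempt and no reset: what is moved stays moved. The work goes in short steps, Python scripts to look and compute and a tool call to move; the robot and the scene stay as the last step left them, time stands still between calls to the robot, and variables do not carry over. Pictures are saved under pics/ and viewed, and the job is handed in when it is done.

Besides the shell and the picture viewer there is one more tool, called after "Call:" as a command line: name --argument value ..., lists and objects as JSON in quotes. play_rows: Moves the arm, as the interface text tells. Its arguments: {"type":"object","properties":{"plan":{"type":"array"},"newtons":{"type":"number"}},"required":["plan"]}

```bash
mkdir -p pics; python3 - <<'E'
from bench import r, viewer
import cv2,numpy as np
np.set_printoptions(precision=4,suppress=True)
for n in ("scene","top"):
    p,d=viewer.capture(n); cv2.imwrite(f"pics/{n}0.png",p[:,:,::-1]); np.save(f"{n}0d.npy",d); np.save(f"{n}0p.npy",p)
    i=viewer.camera_info(n); print(n,i["camera_matrix"],i["world_to_cam"])
print(r.read_state())
E
```

```text
scene [[565.9503   0.     318.8684]
 [  0.     565.9503 244.4493]
 [  0.       0.       1.    ]] [[-0.4956 -0.8685 -0.0039  0.3288]
 [-0.6719  0.3862 -0.632   0.3847]
 [ 0.5504 -0.3106 -0.775   0.91  ]
 [ 0.      0.      0.      1.    ]]
top [[479.2284   0.     322.9418]
 [  0.     479.2284 243.6259]
 [  0.       0.       1.    ]] [[-0.0063 -0.9999  0.0085  0.0481]
 [-0.9908  0.0051 -0.1356  0.5324]
 [ 0.1355 -0.0092 -0.9907  0.8486]
 [ 0.      0.      0.      1.    ]]
{'clock': 0.1, 'joint_pos': array([ 1.4562,  0.5018, -0.4268,  1.5513,  0.2208,  1.1383, -0.2103]), 'dq': array([ 0.0018, -0.0021, -0.0005, -0.0019, -0.0019,  0.0001, -0.0002]), 'joint_efforts': array([ -0.0116, -56.7871,  -5.8388, -27.9914,  -0.069 ,   0.0241,
         0.    ]), 'tcp_pos': array([ 0.2395, -0.6037,  0.2913]), 'ee_rot': array([-3.1398, -0.0001,  0.3778]), 'ft_force': array([ 0.197 ,  0.3573, -0.3503]), 'ft_torque': array([ 0.0007, -0.0115,  0.0207]), 'opening': 0.09176892120592928}
```

View pics/scene0.png

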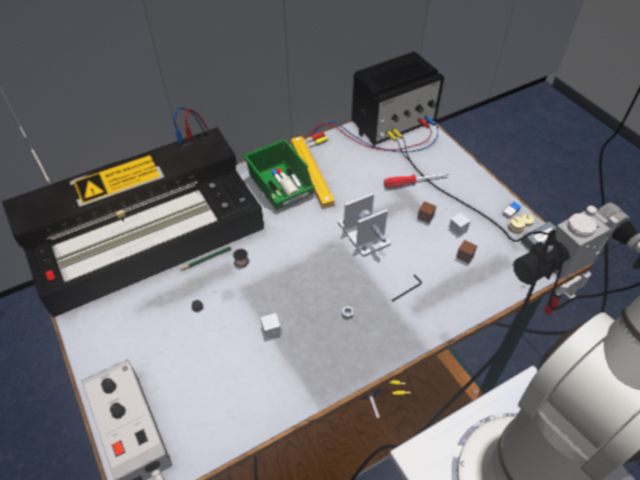

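View pics/top0.png

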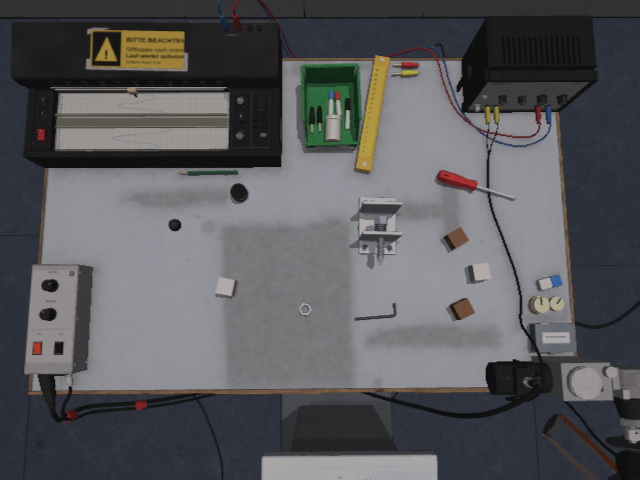

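```bash
cat > h.py <<'E'
import numpy as np,cv2
from bench import r, viewer
np.set_printoptions(precision=4,suppress=True)
def ray(n,u,v,i=None):
    i=i or viewer.camera_info(n);K=i["camera_matrix"];T=i["world_to_cam"]
    R=T[:3,:3];c=-R.T@T[:3,3];d=R.T@np.linalg.solve(K,[u,v,1.]);return c,d
def onz(n,u,v,z,i=None):
    c,d=ray(n,u,v,i);return c+d*(z-c[2])/d[2]
def proj(n,P,i=None):
    i=i or viewer.camera_info(n);P=np.atleast_2d(P);q=(i["world_to_cam"][:3,:3]@P.T).T+i["world_to_cam"][:3,3]
    q=(i["camera_matrix"]@q.T).T;return q[:,:2]/q[:,2:]
def crop(p,x,y,w,h,s,f):
    cv2.imwrite(f,cv2.resize(p[y:y+h,x:x+w,::-1],None,fx=s,fy=s,interpolation=cv2.INTER_CUBIC))
E
python3 - <<'E'
from h import *
t=np.load("top0p.npy");s=np.load("scene0p.npy")
a=np.hstack([cv2.resize(t[y:y+50,x:x+50],(400,400),interpolation=cv2.INTER_CUBIC) for x,y in((200,262),(455,247))])
crop(a,0,0,800,400,1,"pics/blk.png")
b=np.hstack([cv2.resize(s[y:y+40,x:x+40],(400,400),interpolation=cv2.INTER_CUBIC) for x,y in((250,305),(440,205))])
crop(b,0,0,800,400,1,"pics/blks.png")
crop(t,345,185,70,85,7,"pics/brt.png")
for n,u,v,z in [("top",225,287,.03),("top",480,272,.03),("top",378,200,.086),("top",378,261,.06),("top",305,310,.011),("top",375,312,0)]: print(u,v,onz(n,u,v,z))
E
```

```text
225 287 [0.4542 0.2251 0.03  ]
480 272 [ 0.4791 -0.245   0.03  ]
378 200 [ 0.603  -0.0521  0.086 ]
378 261 [ 0.4975 -0.053   0.06  ]
305 310 [0.4115 0.0791 0.011 ]
375 312 [ 0.4069 -0.0527  0.    ]
```

View pics/blk.png

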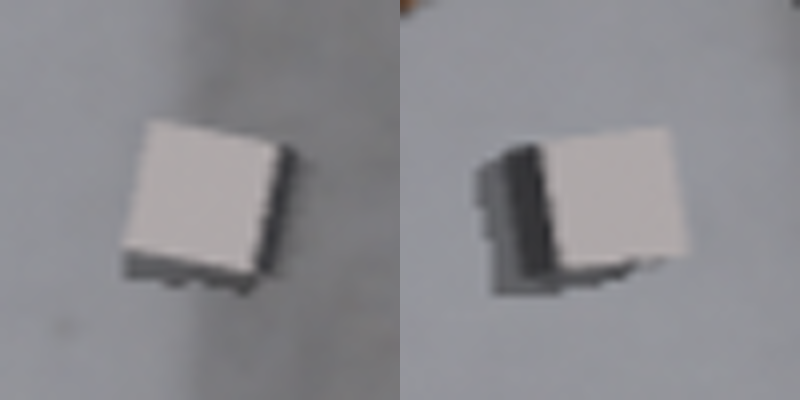

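View pics/blks.png

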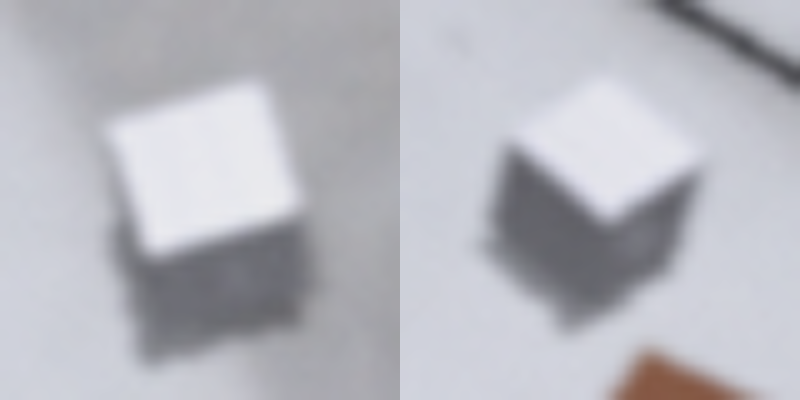

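View pics/brt.png

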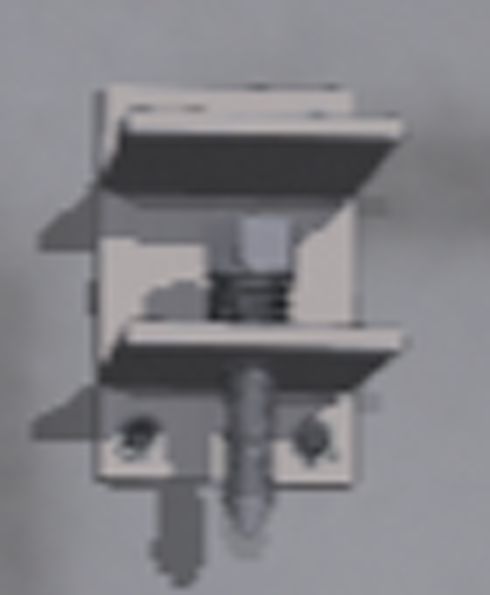

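```bash
python3 - <<'E'
from h import *
t=np.load("top0p.npy");s=np.load("scene0p.npy")
def st(x): 
    x=x.astype(float); return np.clip((x-50)*2.0,0,255).astype(np.uint8)
b=np.hstack([cv2.resize(st(s[y:y+26,x:x+26]),(400,400),interpolation=cv2.INTER_CUBIC) for x,y in((258,312),(447,211))])
crop(b,0,0,800,400,1,"pics/blks2.png")
p,d=viewer.capture("wrist"); cv2.imwrite("pics/w0.png",p[:,:,::-1])
i=viewer.camera_info("wrist");T=i["world_to_cam"];print(i["camera_matrix"],-T[:3,:3].T@T[:3,3],T[:3,:3])
print(r.read_state()["tcp_pos"])
E
```

```text
[[411.9062   0.     314.5967]
 [  0.     411.9062 239.0802]
 [  0.       0.       1.    ]] [ 0.3104 -0.5753  0.3834] [[ 0.3694 -0.9293 -0.0004]
 [-0.8917 -0.3546  0.2812]
 [-0.2615 -0.1036 -0.9596]]
[ 0.2396 -0.6038  0.2914]
```

View pics/blks2.png

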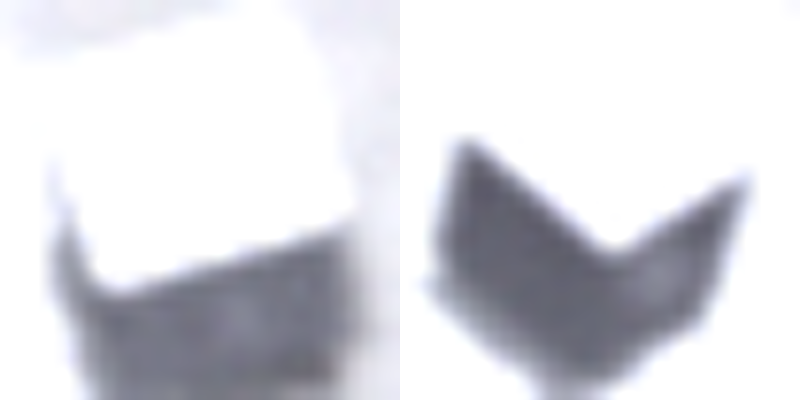

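View pics/w0.png

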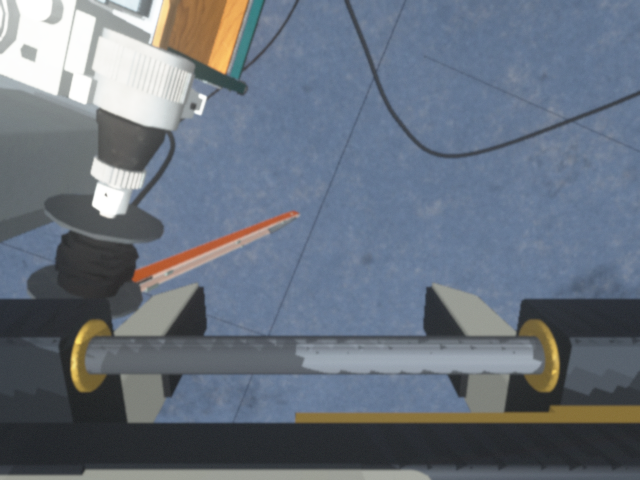

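```bash
python3 - <<'E'
from h import *
d=np.load("top0d.npy")
i=viewer.camera_info("top");T=i["world_to_cam"];K=i["camera_matrix"]
vv,uu=np.mgrid[0:480,0:640]
q=np.linalg.inv(K)@np.stack([uu.ravel(),vv.ravel(),np.ones(uu.size)])*d.ravel()
W=(T[:3,:3].T@(q-T[:3,3:])).T.reshape(480,640,3)
np.save("W.npy",W)
for u,v in [(515,377),(540,377),(585,380),(610,385),(630,410),(600,440),(552,335),(540,305),(505,240),(60,320),(620,395),(350,470),(480,450),(635,340)]: print(u,v,W[v,u],d[v,u])
for v in range(340,480,20): print(v,[int(1000*W[v,u,2]) for u in range(400,640,15)])
print(proj("top",[[.24,-.604,.29]]))
t=np.load("top0p.npy"); crop(t,460,320,180,160,4,"pics/c1.png")
i=viewer.camera_info("scene");T=i["world_to_cam"];print(-T[:3,:3].T@T[:3,3])
E
```

```text
515 377 [ 0.3001 -0.2693  0.1031] 0.7895916
540 377 [ 0.2975 -0.3179  0.087 ] 0.80568284
585 380 [ 0.2989 -0.3683  0.1335] 0.7602145
610 385 [ 0.2878 -0.419   0.1142] 0.7783655
630 410 [ 0.2474 -0.4512  0.109 ] 0.7782551
600 440 [-0.0315 -0.8952 -0.7753] 1.6207166
552 335 [ 0.3633 -0.373   0.0247] 0.8767601
540 305 [ 0.4179 -0.3565  0.0208] 0.8878918
505 240 [ 0.5428 -0.3065  0.0005] 0.92447954
60 320 [0.397  0.5051 0.062 ] 0.8363033
620 395 [ 0.2728 -0.4312  0.1185] 0.7720881
350 470 [ 0.125  -0.0015  0.0008] 0.8647179
480 450 [-0.0622 -0.489  -0.7825] 1.619904
635 340 [ 0.2989 -1.0536 -0.7873] 1.6787839
340 [0, 0, -1, 0, -1, 0, 1, -3, 0, 25, 24, 22, -778, -781, -778, -789]
360 [-2, 1, 0, -1, 0, 0, 0, 912, 3, 24, 77, 79, 79, 81, -774, -785]
380 [1, 0, 0, 3, 0, 0, 61, 88, 103, 132, 85, 112, 134, 130, 112, 114]
400 [-127, -771, -787, -782, -781, -782, -778, -777, 179, -775, -779, 113, 117, -782, -782, 107]
420 [-779, -781, -782, -780, -774, -780, -777, -780, -774, -776, -464, -373, -788, -777, -775, 102]
440 [-778, -782, -782, -781, -780, -788, -782, -782, -779, -779, -394, -771, -783, -773, 77, 80]
460 [2, 0, -1, -779, -776, -789, -782, -787, -780, -779, -783, -771, -785, -776, -43, 107]
[[845.0863 445.2879]]
[-0.0794  0.4197  0.9496]
```

View pics/c1.png

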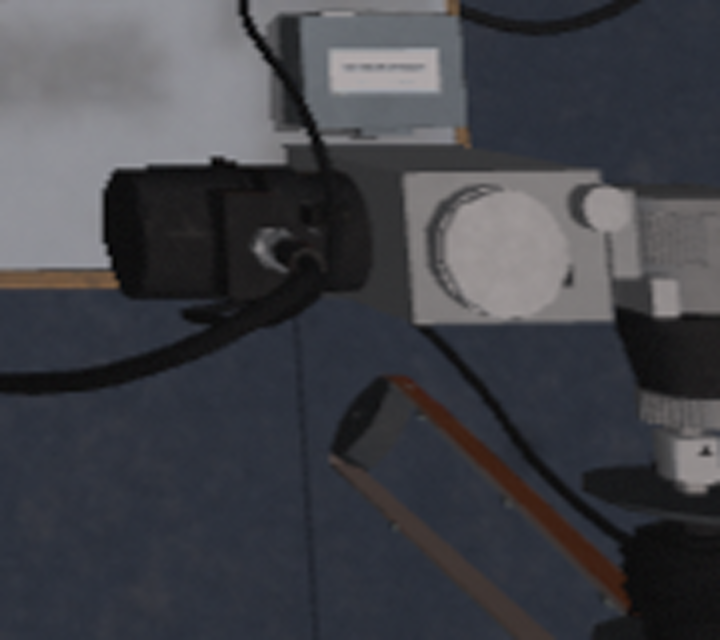

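Call:
play_rows --plan '[{"delta_pos":[0.0,0.0,-0.03],"delta_rot":[0,0,0],"jaw":1},{"delta_pos":[0.019,-0.043,-0.004],"delta_rot":[0,0,-0.14],"jaw":1}]'

```text
clock: 0.35
tcp_pos: [0.239, -0.5606, 0.3241]
ee_rot: [-3.139, -0.0, 0.514]
ft_force: [0.5, -0.6, 1.0]
opening: 0.092
```

```bash
cat >> h.py <<'E'
from scipy.spatial.transform import Rotation as Ro
def rows(tgt,rpy,n):
    s=r.read_state();p=s["tcp_pos"];R=Ro.from_euler("xyz",s["ee_rot"]);G=Ro.from_euler("xyz",rpy)
    tgt=np.array(tgt);rv=(R.inv()*G).as_rotvec()
    print("from",p,s["ee_rot"],"rotvec/row",rv/n)
    for k in range(n):
        Rk=R*Ro.from_rotvec(rv*k/n); print(np.round(Rk.inv().apply((tgt-p)/n),4).tolist())
E
python3 -c "
from h import *
rows([.25,-.32,.32],[np.pi,0,1.57],8)"
```

```text
from [ 0.239  -0.5606  0.3241] [-3.1394 -0.0001  0.5136] rotvec/row [-0.0002 -0.0002 -0.132 ]
[0.016, -0.0255, 0.0006]
[0.0192, -0.0232, 0.0006]
[0.0221, -0.0205, 0.0006]
[0.0246, -0.0174, 0.0005]
[0.0267, -0.014, 0.0005]
[0.0283, -0.0104, 0.0005]
[0.0294, -0.0065, 0.0005]
[0.03, -0.0026, 0.0005]
```

Call:
play_rows --plan '[{"delta_pos":[0.016,-0.0255,0.0],"delta_rot":[0,0,-0.132],"jaw":1},{"delta_pos":[0.019,-0.023,0.0],"delta_rot":[0,0,-0.132],"jaw":1},{"delta_pos":[0.022,-0.0205,0.0],"delta_rot":[0,0,-0.132],"jaw":1},{"delta_pos":[0.0245,-0.0175,0.0],"delta_rot":[0,0,-0.132],"jaw":1},{"delta_pos":[0.0265,-0.014,0.0],"delta_rot":[0,0,-0.132],"jaw":1},{"delta_pos":[0.028,-0.0105,0.0],"delta_rot":[0,0,-0.132],"jaw":1},{"delta_pos":[0.0295,-0.0065,0.0],"delta_rot":[0,0,-0.132],"jaw":1},{"delta_pos":[0.03,-0.0025,0.0],"delta_rot":[0,0,-0.132],"jaw":1}]'

```text
clock: 1.15
tcp_pos: [0.2447, -0.3085, 0.3232]
ee_rot: [-3.139, -0.005, 1.615]
ft_force: [0.7, -0.1, 1.3]
opening: 0.0918
```

```bash
python3 - <<'E'
from h import *
i=viewer.camera_info("wrist")
p,d=viewer.capture("wrist"); cv2.imwrite("pics/w1.png",p[:,:,::-1])
print(r.read_state()["joint_pos"],proj("wrist",[.465,-.245,.015],i))
E
```

```text
[ 1.5997 -0.0198 -0.7562  2.0993 -0.0161  1.0665  0.9072] [[550.2905 144.7929]]
```

View pics/w1.png

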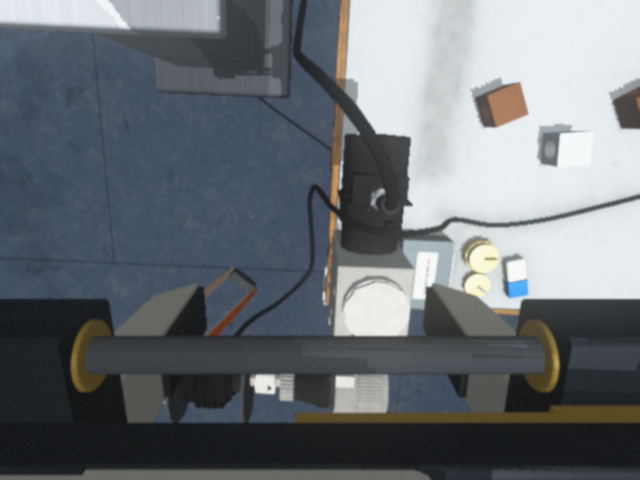

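```bash
python3 - <<'E'
import cv2
p=cv2.imread("pics/w1.png")[115:180,530:605]
cv2.imwrite("pics/w1c.png",cv2.resize(p,None,fx=8,fy=8,interpolation=cv2.INTER_CUBIC))
E
```

```text
(no output)
```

View pics/w1c.png

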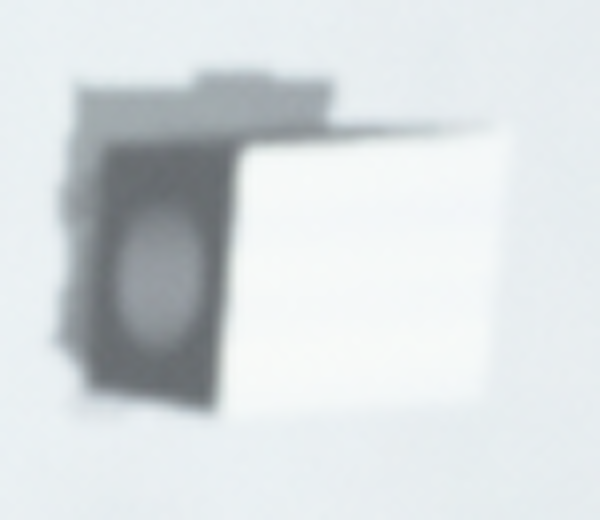

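```bash
python3 - <<'E'
from h import *
c=[onz("top",455+(x-.0)/8,247+y/8,.03) for x,y in [(142,144),(270,127),(290,252),(156,272)]]
c=np.array(c);print(c,c.mean(0))
for k in range(4): e=c[(k+1)%4]-c[k];print(np.hypot(*e[:2]),np.degrees(np.arctan2(e[1],e[0])))
# wrist view, crop origin 530,115 scale 8
i=viewer.camera_info("wrist")
w=np.array([onz("wrist",530+x/8,115+y/8,.03,i) for x,y in [(238,148),(512,127),(488,395),(218,413)]])
print(w,w.mean(0))
for k in range(4): e=w[(k+1)%4]-w[k];print(np.hypot(*e[:2]),np.degrees(np.arctan2(e[1],e[0])))
W=np.load("W.npy")
for u,v in [(380,300),(480,300)]:print(W[v,u])
# bracket, crop (345,185) x7
q=lambda x,y:(345+x/7,185+y/7)
for nm,x,y,z in [("rl",125,125,.086),("rr",405,125,.086),("fl",125,330,.086),("fr",405,330,.086),("tip",250,535,.058),("foot nl",97,485,.008),("foot nr",353,485,.008),("foot fl",97,90,.008),("foot fr",353,90,.008)]: print(nm,onz("top",*q(x,y),z))
E
```

```text
[[ 0.4921 -0.2322  0.03  ]
 [ 0.4959 -0.2622  0.03  ]
 [ 0.4669 -0.2652  0.03  ]
 [ 0.4625 -0.234   0.03  ]] [ 0.4794 -0.2484  0.03  ]
0.03017488754778819 -82.7916592168115
0.02913236434053077 -173.92498713494177
0.03154102796914251 98.06746677077197
0.029663020896047523 3.4607609174156053
[[ 0.461  -0.226   0.03  ]
 [ 0.4913 -0.222   0.03  ]
 [ 0.4958 -0.2517  0.03  ]
 [ 0.4652 -0.2555  0.03  ]] [ 0.4783 -0.2388  0.03  ]
0.030506162132717014 7.543889666170825
0.029997214041098612 -81.42897263609876
0.030750958104354693 -172.91706808675875
0.029746450323950274 98.11004585481092
[ 0.4293 -0.0626 -0.0001]
[ 0.4281 -0.2522  0.0006]
rl [ 0.598  -0.0253  0.086 ]
rr [ 0.5977 -0.0959  0.086 ]
fl [ 0.5457 -0.0243  0.086 ]
fr [ 0.5454 -0.0944  0.086 ]
tip [ 0.4969 -0.0581  0.058 ]
foot nl [ 0.5157 -0.0233  0.008 ]
foot nr [ 0.5153 -0.0929  0.008 ]
foot fl [ 0.6254 -0.0251  0.008 ]
foot fr [ 0.6251 -0.0958  0.008 ]
```

```bash
python3 -c "
from h import *
rows([.42,-.245,.25],[np.pi,0,.125],11)"
```

```text
from [ 0.2448 -0.3036  0.3226] [-3.136  -0.0079  1.6265] rotvec/row [-0.001  -0.0002  0.1365]
[0.0044, 0.0162, 0.0065]
[0.0065, 0.0155, 0.0066]
[0.0086, 0.0144, 0.0066]
[0.0105, 0.0131, 0.0066]
[0.0122, 0.0116, 0.0066]
[0.0136, 0.0098, 0.0066]
[0.0148, 0.0079, 0.0066]
[0.0158, 0.0058, 0.0066]
[0.0164, 0.0035, 0.0066]
[0.0167, 0.0013, 0.0066]
[0.0168, -0.001, 0.0066]
```

Call:
play_rows --plan '[{"delta_pos":[0.0045,0.016,0.006],"delta_rot":[0,0,0.136],"jaw":1},{"delta_pos":[0.0065,0.0155,0.006],"delta_rot":[0,0,0.136],"jaw":1},{"delta_pos":[0.0085,0.0145,0.0065],"delta_rot":[0,0,0.136],"jaw":1},{"delta_pos":[0.0105,0.013,0.0065],"delta_rot":[0,0,0.136],"jaw":1},{"delta_pos":[0.012,0.0115,0.0065],"delta_rot":[0,0,0.136],"jaw":1},{"delta_pos":[0.0135,0.01,0.0065],"delta_rot":[0,0,0.136],"jaw":1},{"delta_pos":[0.015,0.008,0.0065],"delta_rot":[0,0,0.136],"jaw":1},{"delta_pos":[0.016,0.006,0.0065],"delta_rot":[0,0,0.136],"jaw":1},{"delta_pos":[0.0165,0.0035,0.0065],"delta_rot":[0,0,0.136],"jaw":1},{"delta_pos":[0.0165,0.001,0.0065],"delta_rot":[0,0,0.136],"jaw":1},{"delta_pos":[0.017,-0.001,0.0065],"delta_rot":[0,0,0.136],"jaw":1},{"delta_pos":[0.0,0.0,0.0],"delta_rot":[0,0,0],"jaw":1}]'

```text
clock: 2.4
tcp_pos: [0.4256, -0.2467, 0.2467]
ee_rot: [-3.138, 0.011, 0.061]
ft_force: [-0.3, 0.7, 0.0]
opening: 0.0921
```

```bash
python3 - <<'E'
from h import *
print(r.read_state())
i=viewer.camera_info("wrist");np.save("i2.npy",i,allow_pickle=True)
p,d=viewer.capture("wrist"); cv2.imwrite("pics/w2.png",p[:,:,::-1])
print(proj("wrist",[.479,-.247,.03],i))
E
```

```text
{'clock': 2.4, 'joint_pos': array([ 1.0691,  0.324 , -0.7047,  1.9699,  0.258 ,  0.9492, -1.2743]), 'dq': array([ 0.0129, -0.0124,  0.012 ,  0.0156,  0.0028,  0.0236,  0.1059]), 'joint_efforts': array([ -0.198 , -37.3162,  -5.3852, -24.9345,   0.085 ,  -0.2127,
        -1.7006]), 'tcp_pos': array([ 0.4256, -0.2467,  0.2467]), 'ee_rot': array([-3.1376,  0.011 ,  0.0609]), 'ft_force': array([-0.3494,  0.6802,  0.0065]), 'ft_torque': array([ 0.0286,  0.0076, -0.028 ]), 'opening': 0.09207680358228816}
[[321.0057 147.6905]]
```

View pics/w2.png

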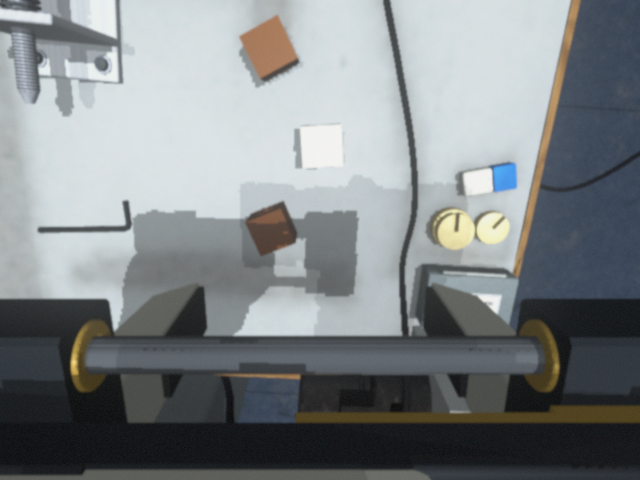

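```bash
python3 - <<'E'
import cv2
p=cv2.imread("pics/w2.png")[110:180,285:360]
cv2.imwrite("pics/w2c.png",cv2.resize(p,None,fx=8,fy=8,interpolation=cv2.INTER_CUBIC))
E
```

```text
(no output)
```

View pics/w2c.png

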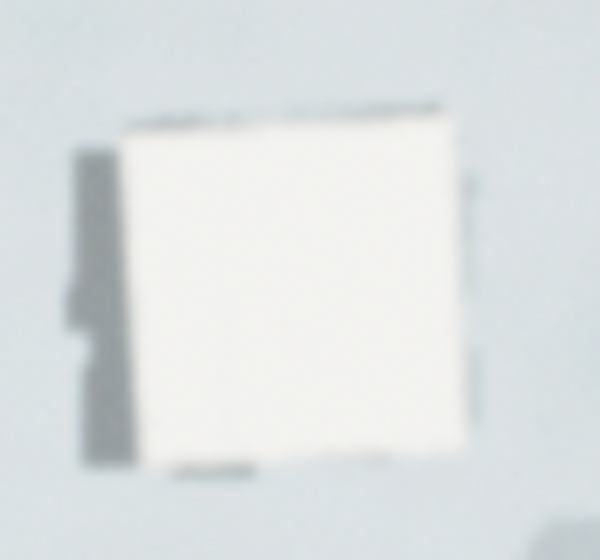

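```bash
python3 - <<'E'
from h import *
i=np.load("i2.npy",allow_pickle=True).item()
w=np.array([onz("wrist",285+x/8,110+y/8,.03,i) for x,y in [(123,132),(452,115),(468,452),(140,465)]])
print(w,w.mean(0))
for k in range(4): e=w[(k+1)%4]-w[k];print(np.hypot(*e[:2]),np.degrees(np.arctan2(e[1],e[0])))
rows([.478,-.2475,.13],[np.pi,0,.12],5)
E
```

```text
[[ 0.493  -0.2312  0.03  ]
 [ 0.4963 -0.2606  0.03  ]
 [ 0.4664 -0.2645  0.03  ]
 [ 0.4633 -0.2343  0.03  ]] [ 0.4798 -0.2477  0.03  ]
0.029662345136135734 -83.62368423261861
0.030158206131780874 -172.5743857086242
0.030427068394279545 95.79333714458784
0.029844306913438992 5.971478710953527
from [ 0.4245 -0.2471  0.2468] [-3.1378  0.0122  0.0645] rotvec/row [-0.0008  0.0024 -0.0111]
[0.0109, 0.0009, 0.0232]
[0.0109, 0.001, 0.0233]
[0.0108, 0.0011, 0.0233]
[0.0107, 0.0012, 0.0233]
[0.0107, 0.0013, 0.0233]
```

Call:
play_rows --plan '[{"delta_pos":[0.011,0.001,0.0232],"delta_rot":[0,0.003,-0.011],"jaw":0.1},{"delta_pos":[0.011,0.001,0.0232],"delta_rot":[0,0.003,-0.011],"jaw":0.1},{"delta_pos":[0.011,0.001,0.0232],"delta_rot":[0,0.003,-0.011],"jaw":0.1},{"delta_pos":[0.011,0.001,0.0232],"delta_rot":[0,0.003,-0.011],"jaw":0.1},{"delta_pos":[0.011,0.001,0.0232],"delta_rot":[0,0.003,-0.011],"jaw":0.1},{"delta_pos":[0.0,0.0,0.0],"delta_rot":[0,0,0],"jaw":0.1}]'

```text
clock: 3.05
tcp_pos: [0.4764, -0.2524, 0.1287]
ee_rot: [3.14, -0.001, 0.135]
ft_force: [-0.3, 0.5, -0.7]
opening: 0.0517
```

```bash
python3 - <<'E'
from h import *
rows([.4797,-.2477,.072],[np.pi,0,.115],4)
E
```

```text
from [ 0.4764 -0.2524  0.1287] [ 3.1403 -0.0012  0.1346] rotvec/row [ 0.0003 -0.0003  0.0049]
[0.001, -0.0011, 0.0142]
[0.001, -0.0011, 0.0142]
[0.001, -0.0011, 0.0142]
[0.001, -0.0011, 0.0142]
```

Call:
play_rows --plan '[{"delta_pos":[0.001,-0.0012,0.014],"delta_rot":[0,0,0.005],"jaw":0.1},{"delta_pos":[0.001,-0.0012,0.014],"delta_rot":[0,0,0.005],"jaw":0.1},{"delta_pos":[0.001,-0.0012,0.014],"delta_rot":[0,0,0.005],"jaw":0.1},{"delta_pos":[0.001,-0.0012,0.014],"delta_rot":[0,0,0.005],"jaw":0.1},{"delta_pos":[0,0,0],"delta_rot":[0,0,0],"jaw":0.1}]'

```text
clock: 3.55
tcp_pos: [0.4781, -0.2494, 0.0709]
ee_rot: [3.138, -0.001, 0.113]
ft_force: [0.1, 0.5, -0.6]
opening: 0.0503
```

```bash
python3 - <<'E'
from h import *
s=r.read_state();print(s["dq"]);rows([.4797,-.2477,.071],[np.pi,0,.115],1)
i=viewer.camera_info("wrist")
p,d=viewer.capture("wrist"); cv2.imwrite("pics/w3.png",p[:,:,::-1])
E
```

```text
[ 0.003  -0.0171 -0.0037 -0.0073 -0.0043  0.0079  0.0092]
from [ 0.4781 -0.2494  0.0709] [ 3.1377 -0.0013  0.113 ] rotvec/row [ 0.0039 -0.0012 -0.002 ]
[0.0018, -0.0015, -0.0001]
```

View pics/w3.png

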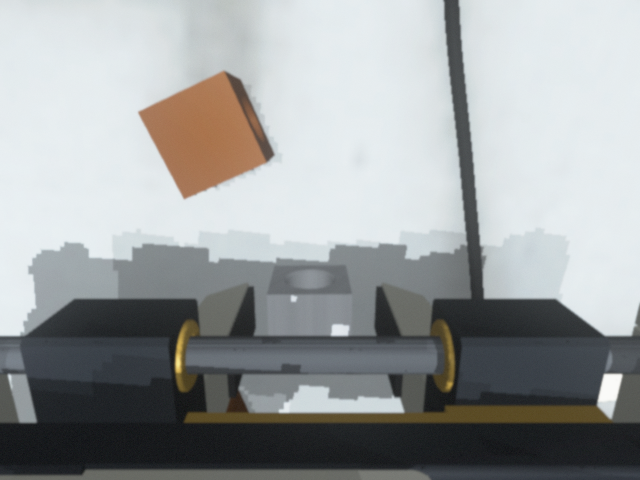

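Call:
play_rows --plan '[{"delta_pos":[0.0018,-0.0015,0.0],"delta_rot":[0,0,0],"jaw":-0.5},{"delta_pos":[0,0,0],"delta_rot":[0,0,0],"jaw":-0.8},{"delta_pos":[0,0,0],"delta_rot":[0,0,0],"jaw":-0.8},{"delta_pos":[0,0,0],"delta_rot":[0,0,0],"jaw":-0.8},{"delta_pos":[0,0,0],"delta_rot":[0,0,0],"jaw":-0.8}]' --newtons 20

```text
clock: 4.1
tcp_pos: [0.4817, -0.2481, 0.0735]
ee_rot: [3.135, -0.005, 0.114]
ft_force: [-0.0, 0.0, -0.9]
opening: 0.0297
```

```bash
python3 - <<'E'
from h import *
rows([.46,-.22,.145],[np.pi,0,.0],6)
E
```

```text
from [ 0.4817 -0.2481  0.0735] [ 3.1352 -0.0046  0.1138] rotvec/row [ 0.001  -0.0008  0.019 ]
[-0.003, -0.005, -0.012]
[-0.0031, -0.0049, -0.012]
[-0.0032, -0.0049, -0.012]
[-0.0033, -0.0048, -0.0119]
[-0.0034, -0.0048, -0.0119]
[-0.0035, -0.0047, -0.0119]
```

Call:
play_rows --plan '[{"delta_pos":[-0.002,-0.001,-0.02],"delta_rot":[0.001,0,0.019],"jaw":-0.8},{"delta_pos":[-0.004,-0.006,-0.02],"delta_rot":[0.001,0,0.019],"jaw":-0.8},{"delta_pos":[-0.004,-0.007,-0.02],"delta_rot":[0.001,0,0.019],"jaw":-0.8},{"delta_pos":[-0.004,-0.007,-0.015],"delta_rot":[0.001,0,0.019],"jaw":-0.8},{"delta_pos":[-0.004,-0.007,0.0],"delta_rot":[0.001,0,0.019],"jaw":-0.8},{"delta_pos":[-0.004,-0.007,0.0],"delta_rot":[0.001,0,0.019],"jaw":-0.8}]'

```text
clock: 4.7
tcp_pos: [0.4563, -0.2143, 0.1505]
ee_rot: [3.142, -0.005, -0.007]
ft_force: [-0.2, -0.5, -0.2]
opening: 0.0298
```

```bash
python3 - <<'E'
from h import *
rows([.452,-.0595,.14],[np.pi,0,.0],7)
E
```

```text
from [ 0.4563 -0.2143  0.1505] [ 3.1416 -0.0049 -0.0075] rotvec/row [ 0.     -0.0007 -0.0011]
[-0.0008, -0.0221, 0.0015]
[-0.0008, -0.0221, 0.0015]
[-0.0007, -0.0221, 0.0015]
[-0.0007, -0.0221, 0.0015]
[-0.0007, -0.0221, 0.0015]
[-0.0007, -0.0221, 0.0015]
[-0.0006, -0.0221, 0.0015]
```

Call:
play_rows --plan '[{"delta_pos":[-0.0007,-0.022,0.0015],"delta_rot":[0,0,0],"jaw":-0.8},{"delta_pos":[-0.0007,-0.022,0.0015],"delta_rot":[0,-0.001,-0.001],"jaw":-0.8},{"delta_pos":[-0.0007,-0.022,0.0015],"delta_rot":[0,-0.001,-0.001],"jaw":-0.8},{"delta_pos":[-0.0007,-0.022,0.0015],"delta_rot":[0,-0.001,-0.001],"jaw":-0.8},{"delta_pos":[-0.0007,-0.022,0.0015],"delta_rot":[0,-0.001,-0.001],"jaw":-0.8},{"delta_pos":[-0.0007,-0.022,0.0015],"delta_rot":[0,-0.001,-0.001],"jaw":-0.8},{"delta_pos":[-0.0007,-0.022,0.0015],"delta_rot":[0,-0.001,-0.001],"jaw":-0.8},{"delta_pos":[0,0,0],"delta_rot":[0,0,0],"jaw":-0.8},{"delta_pos":[0,0,0],"delta_rot":[0,0,0],"jaw":-0.8}]'

```text
clock: 5.6
tcp_pos: [0.4455, -0.0522, 0.1325]
ee_rot: [-3.138, 0.012, -0.007]
ft_force: [0.7, -0.4, -0.6]
opening: 0.0298
```

```bash
python3 - <<'E'
from h import *
s=r.read_state();print(s["tcp_pos"],s["ee_rot"])
i=viewer.camera_info("wrist");np.save("i4.npy",i,allow_pickle=True)
p,d=viewer.capture("wrist"); cv2.imwrite("pics/w4.png",p[:,:,::-1]);np.save("w4d.npy",d)
p,d=viewer.capture("scene"); crop(p,290,160,160,120,5,"pics/s4.png")
rows([.462,-.0595,.1165],[np.pi,0,.0],3)
E
```

```text
[ 0.4455 -0.0522  0.1325] [-3.1382  0.0117 -0.0068]
from [ 0.4457 -0.0528  0.1327] [-3.1381  0.0114 -0.008 ] rotvec/row [-0.0012  0.0038 -0.0027]
[0.0055, 0.0022, 0.0053]
[0.0055, 0.0022, 0.0053]
[0.0055, 0.0022, 0.0054]
```

View pics/w4.png

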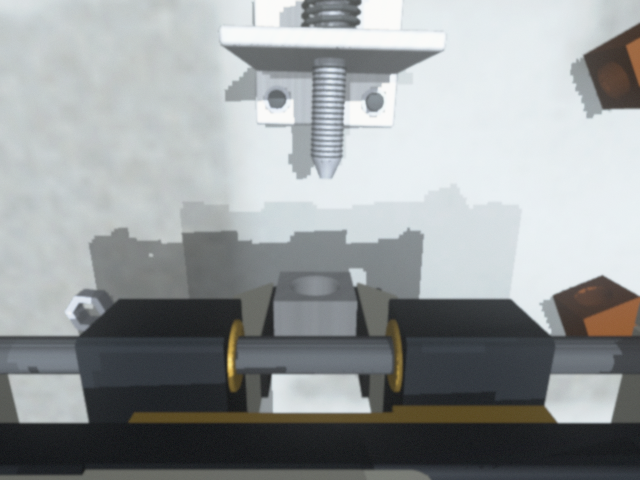

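View pics/s4.png

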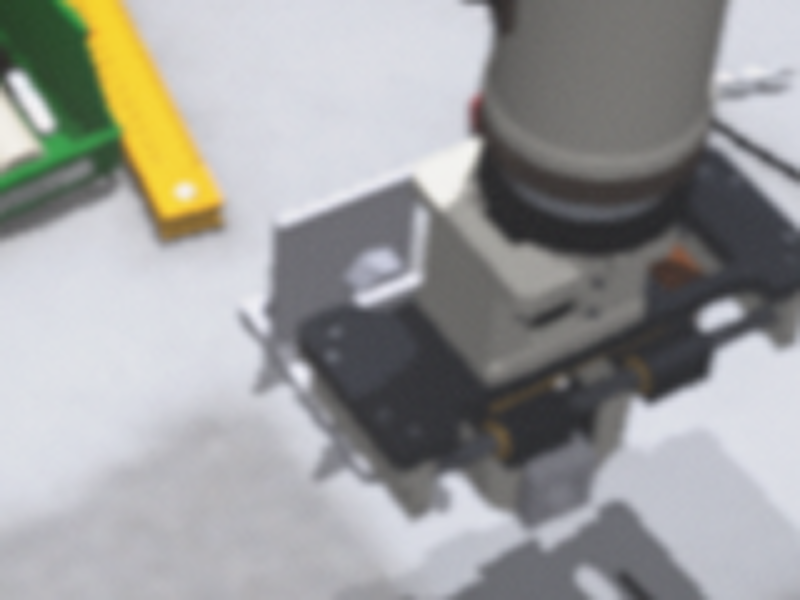

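```bash
python3 - <<'E'
from h import *
i=np.load("i4.npy",allow_pickle=True).item()
p=cv2.imread("pics/w4.png"); cv2.imwrite("pics/w4c.png",cv2.resize(p[0:190,210:460],None,fx=3.2,fy=3.2,interpolation=cv2.INTER_CUBIC))
cv2.imwrite("pics/w4b.png",cv2.resize(p[255:345,235:400],None,fx=4.8,fy=4.8,interpolation=cv2.INTER_CUBIC))
E
```

```text
(no output)
```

View pics/w4c.png

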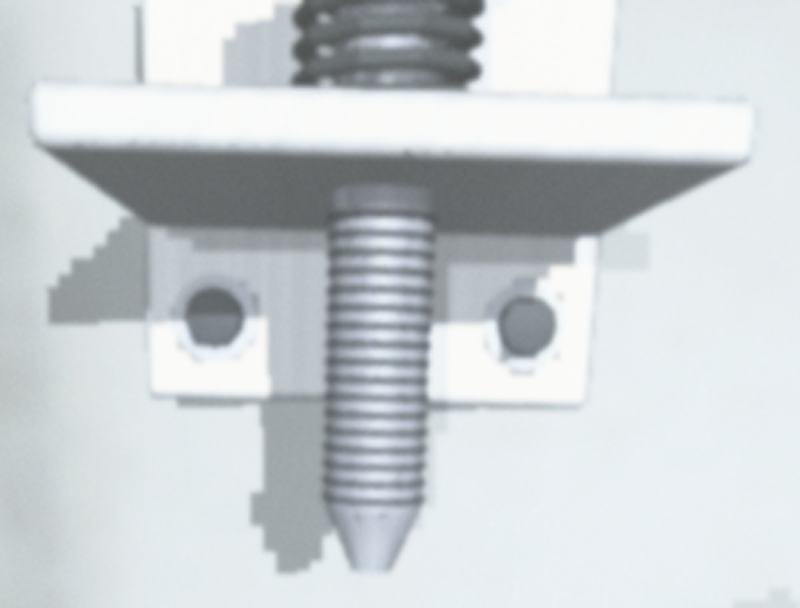

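View pics/w4b.png

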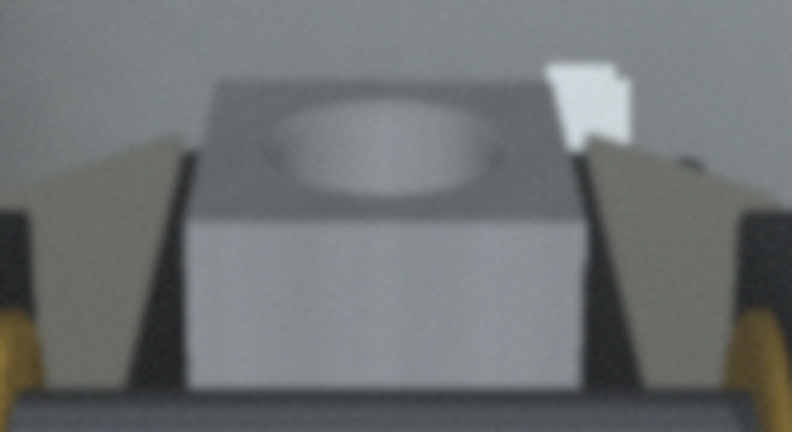

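```bash
python3 - <<'E'
from h import *
i=np.load("i4.npy",allow_pickle=True).item()
f=lambda x,y,z:onz("wrist",210+x/3.2,y/3.2,z,i)
print("tip",f(371,570,.058),"root",f(383,215,.058)); print("mid",f(377,440,.058))
a,b=f(40,145,.086),f(750,160,.086);print("plate",a,b,(a+b)/2,np.hypot(*(a-b)[:2]),np.degrees(np.arctan2(*(b-a)[:2])))
a,b=f(152,396,.008),f(583,404,.008);print("foot",a,b,(a+b)/2)
g=lambda x,y,z:onz("wrist",235+x/4.8,255+y/4.8,z,i)
zt=.1325-.0585+.015
print("blk top",g(190,218,zt),g(585,218,zt),"bot",g(215,82,zt-.03),g(548,82,zt-.03))
E
```

```text
tip [ 0.4977 -0.0565  0.058 ] root [ 0.539  -0.0578  0.058 ]
mid [ 0.5136 -0.0572  0.058 ]
plate [ 0.5427 -0.0242  0.086 ] [ 0.5409 -0.092   0.086 ] [ 0.5418 -0.0581  0.086 ] 0.06784243303579314 -178.51599688011245
foot [ 0.5178 -0.0232  0.008 ] [ 0.5161 -0.0911  0.008 ] [ 0.517  -0.0571  0.008 ]
blk top [ 0.4587 -0.0375  0.089 ] [ 0.4585 -0.0669  0.089 ] bot [ 0.4577 -0.0368  0.059 ] [ 0.4575 -0.0665  0.059 ]
```

```bash
python3 - <<'E'
from h import *
rows([.463,-.057,.1165],[np.pi,0,-.025],4)
E
```

```text
from [ 0.4457 -0.0528  0.1327] [-3.1381  0.0114 -0.008 ] rotvec/row [-0.0008  0.0028  0.0042]
[0.0044, 0.001, 0.004]
[0.0044, 0.001, 0.004]
[0.0044, 0.001, 0.004]
[0.0044, 0.001, 0.004]
```

Call:
play_rows --plan '[{"delta_pos":[0.0044,0.001,0.004],"delta_rot":[-0.001,0.003,0.004],"jaw":-0.8},{"delta_pos":[0.0044,0.001,0.004],"delta_rot":[-0.001,0.003,0.004],"jaw":-0.8},{"delta_pos":[0.0044,0.001,0.004],"delta_rot":[-0.001,0.003,0.004],"jaw":-0.8},{"delta_pos":[0.004,0.001,0.004],"delta_rot":[-0.001,0.003,0.004],"jaw":-0.8},{"delta_pos":[0,0,0],"delta_rot":[0,0,0],"jaw":-0.8},{"delta_pos":[0,0,0],"delta_rot":[0,0,0],"jaw":-0.8}]'

```text
clock: 6.3
tcp_pos: [0.4645, -0.0612, 0.1144]
ee_rot: [3.14, -0.001, -0.032]
ft_force: [-0.2, 0.4, -0.3]
opening: 0.0297
```

```bash
python3 - <<'E'
from h import *
i=viewer.camera_info("wrist")
p,d=viewer.capture("wrist"); 
crop(p,225,80,200,220,2.7,"pics/w5.png")
rows([.463,-.057,.1165],[np.pi,0,-.025],1)
E
```

```text
from [ 0.4645 -0.0612  0.1144] [ 3.1397 -0.0015 -0.0324] rotvec/row [ 0.0019 -0.0015 -0.0074]
[-0.0016, -0.0042, -0.0021]
```

View pics/w5.png

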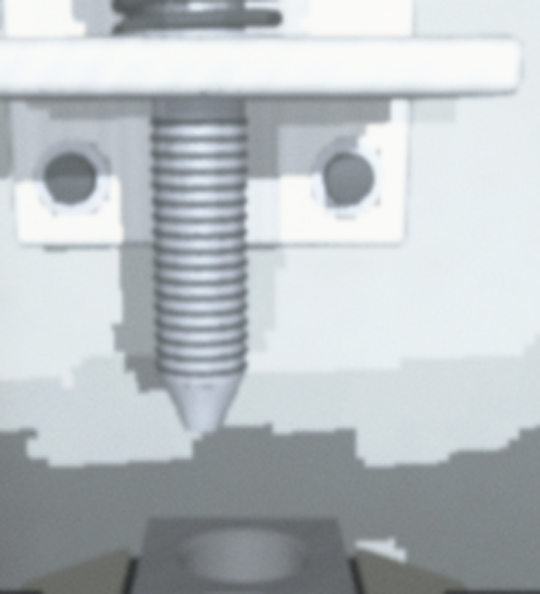

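```bash
python3 - <<'E'
from h import *
i=viewer.camera_info("wrist")
f=lambda x,y,z:onz("wrist",225+x/2.7,80+y/2.7,z,i)
print("tip",f(202,430,.058),"root",f(198,120,.058))
zt=.1144-.0585
print("blk",f(146,518,zt-.015),f(339,518,zt-.015),"bore",f(244,553,zt))
print("foot",(f(15,242,.008)+f(404,240,.008))/2)
s=r.read_state();print(s["dq"],s["tcp_pos"])
E
```

```text
tip [ 0.4973 -0.0564  0.058 ] root [ 0.5388 -0.0577  0.058 ]
blk [ 0.4781 -0.0462  0.0409] [ 0.4771 -0.0768  0.0409] bore [ 0.4779 -0.0617  0.0559]
foot [ 0.5176 -0.057   0.008 ]
[ 0.0014 -0.0085 -0.0056  0.0059 -0.0019  0.0024  0.002 ] [ 0.4645 -0.0612  0.1144]
```

Call:
play_rows --plan '[{"delta_pos":[-0.001,-0.004,-0.002],"delta_rot":[0.001,-0.001,-0.006],"jaw":-0.8},{"delta_pos":[0,0,0],"delta_rot":[0,0,0],"jaw":-0.8},{"delta_pos":[0,0,0],"delta_rot":[0,0,0],"jaw":-0.8}]'

```text
clock: 6.65
tcp_pos: [0.4634, -0.0565, 0.1169]
ee_rot: [3.141, -0.001, -0.025]
ft_force: [-1.0, -0.2, -0.3]
opening: 0.0297
```

```bash
python3 - <<'E'
from h import *
rows([.47,-.0568,.1165],[np.pi,0,-.028],1)
E
```

```text
from [ 0.4634 -0.0565  0.1169] [ 3.1408 -0.0006 -0.0252] rotvec/row [ 0.0008 -0.0006  0.0028]
[0.0066, 0.0001, 0.0004]
```

Call:
play_rows --plan '[{"delta_pos":[0.007,0.0,0.0],"delta_rot":[0,0,0.002],"jaw":-0.8},{"delta_pos":[0.007,0,0],"delta_rot":[0,0,0],"jaw":-0.8},{"delta_pos":[0.007,0,0],"delta_rot":[0,0,0],"jaw":-0.8},{"delta_pos":[0.007,0,0],"delta_rot":[0,0,0],"jaw":-0.8},{"delta_pos":[0,0,0],"delta_rot":[0,0,0],"jaw":-0.8}]'

```text
clock: 7.15
tcp_pos: [0.4948, -0.0574, 0.1174]
ee_rot: [3.141, -0.003, -0.027]
ft_force: [0.6, -0.5, -0.5]
opening: 0.0301
```

```bash
python3 - <<'E'
from h import *
p,d=viewer.capture("wrist"); 
crop(p,225,80,200,220,2.7,"pics/w6.png")
rows([.51,-.058,.1165],[np.pi,0,-.028],1)
E
```

```text
from [ 0.4942 -0.0574  0.1173] [ 3.1405 -0.0018 -0.0275] rotvec/row [ 0.0011 -0.0018  0.0005]
[0.0158, 0.0002, 0.0008]
```

View pics/w6.png

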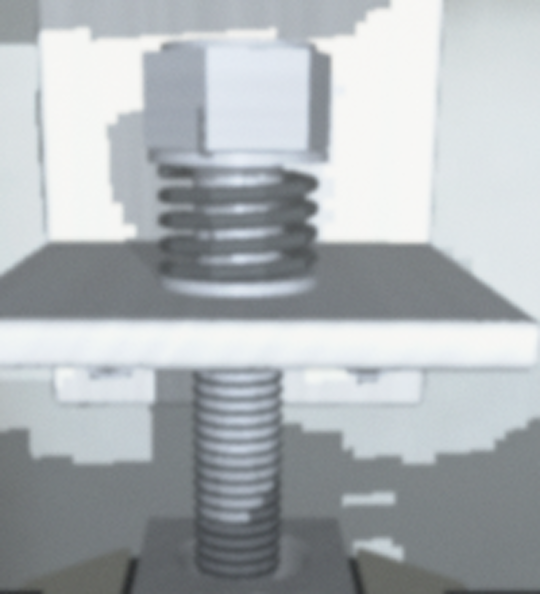

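Call:
play_rows --plan '[{"delta_pos":[0.008,-0.0005,0.0005],"delta_rot":[0,0,0],"jaw":-0.8},{"delta_pos":[0.008,0,0],"delta_rot":[0,0,0],"jaw":-0.8},{"delta_pos":[0.007,0,0],"delta_rot":[0,0,0],"jaw":-0.8},{"delta_pos":[0,0,0],"delta_rot":[0,0,0],"jaw":-0.8}]'

```text
clock: 7.6
tcp_pos: [0.5189, -0.0575, 0.1165]
ee_rot: [3.141, -0.001, -0.027]
ft_force: [0.2, -1.0, -0.4]
opening: 0.0296
```

```bash
python3 - <<'E'
from h import *
p,d=viewer.capture("wrist"); 
crop(p,225,150,200,150,4,"pics/w7.png")
s=r.read_state();print(s["tcp_pos"],s["ee_rot"],s["ft_force"],viewer.camera_info("wrist")["world_to_cam"].tolist())
E
```

```text
[ 0.5182 -0.0575  0.1164] [ 3.1405 -0.0003 -0.0274] [-0.4044  0.2416 -0.7636] [[-0.02688500697435239, -0.9996363569553234, 0.0020857260321620083, -0.043416095866967264], [-0.9594708502928714, 0.026390168220828184, 0.28056950379461015, 0.51326280829973], [-0.28052251930685773, 0.005541919736752219, -0.9598314452482621, 0.3670061329609061], [0.0, 0.0, 0.0, 1.0]]
```

View pics/w7.png

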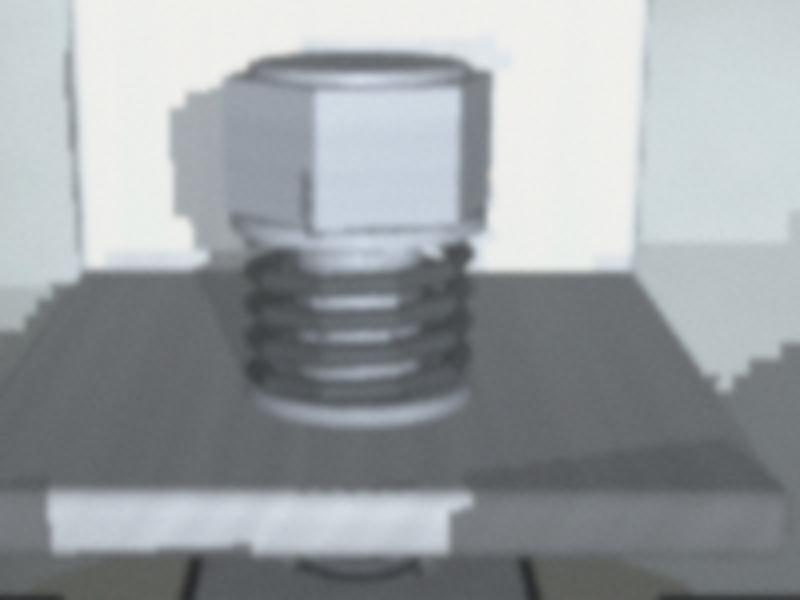

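Call:
play_rows --plan '[{"delta_pos":[0.004,0.0,0.0],"delta_rot":[0,0,0],"jaw":-0.8},{"delta_pos":[0.003,0,0],"delta_rot":[0,0,0],"jaw":-0.8},{"delta_pos":[0.002,0,0],"delta_rot":[0,0,0],"jaw":-0.8}]'

```text
clock: 7.95
tcp_pos: [0.527, -0.0578, 0.1161]
ee_rot: [3.14, 0.001, -0.027]
ft_force: [0.2, 0.8, -1.2]
opening: 0.03
```

Call:
play_rows --plan '[{"delta_pos":[0.002,0.0,0.0],"delta_rot":[0,0,0],"jaw":-0.8}]'

```text
clock: 8.05
tcp_pos: [0.5285, -0.0579, 0.116]
ee_rot: [3.14, 0.003, -0.027]
ft_force: [-5.1, 0.7, 2.0]
opening: 0.0298
```

Call:
play_rows --plan '[{"delta_pos":[0.002,0.0,0.0],"delta_rot":[0,0,0],"jaw":-0.8}]'

```text
clock: 8.15
tcp_pos: [0.5286, -0.0579, 0.1155]
ee_rot: [3.14, 0.007, -0.027]
ft_force: [-6.6, 0.4, 3.4]
opening: 0.0297
```

Call:
play_rows --plan '[{"delta_pos":[0,0,0.0015],"delta_rot":[0,0,0],"jaw":-0.8},{"delta_pos":[0,0.0,0.0],"delta_rot":[0,0,0],"jaw":-0.2},{"delta_pos":[0,0,0],"delta_rot":[0,0,0],"jaw":-0.05},{"delta_pos":[0,0,0],"delta_rot":[0,0,0],"jaw":-0.05},{"delta_pos":[0,0,0],"delta_rot":[0,0,0],"jaw":-0.05}]'

```text
clock: 8.65
tcp_pos: [0.5299, -0.0579, 0.1143]
ee_rot: [3.14, 0.004, -0.027]
ft_force: [0.7, -0.4, -0.6]
opening: 0.0433
```

```bash
python3 - <<'E'
from h import *
p,d=viewer.capture("wrist"); cv2.imwrite("pics/w8.png",p[:,:,::-1])
p,d=viewer.capture("scene"); crop(p,290,160,160,120,5,"pics/s8.png")
rows([.528,-.058,.215],[np.pi,0,-.028],5)
E
```

```text
from [ 0.5298 -0.0579  0.1143] [ 3.1397  0.0045 -0.0272] rotvec/row [0.0004 0.0009 0.0002]
[-0.0004, 0.0001, -0.0201]
[-0.0004, 0.0001, -0.0201]
[-0.0004, 0.0001, -0.0201]
[-0.0004, 0.0, -0.0201]
[-0.0004, 0.0, -0.0201]
```

View pics/w8.png

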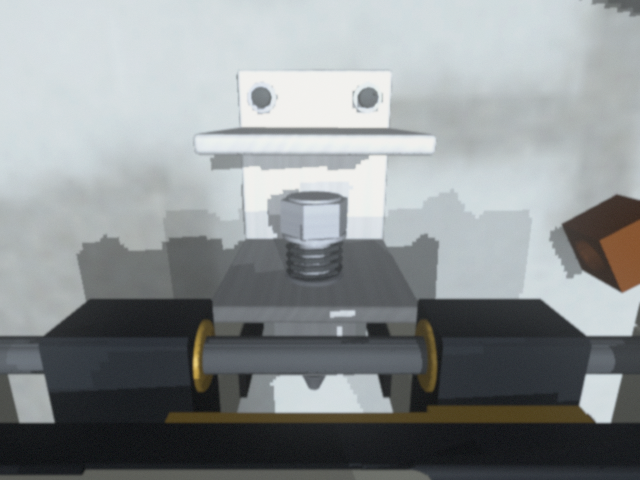

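View pics/s8.png

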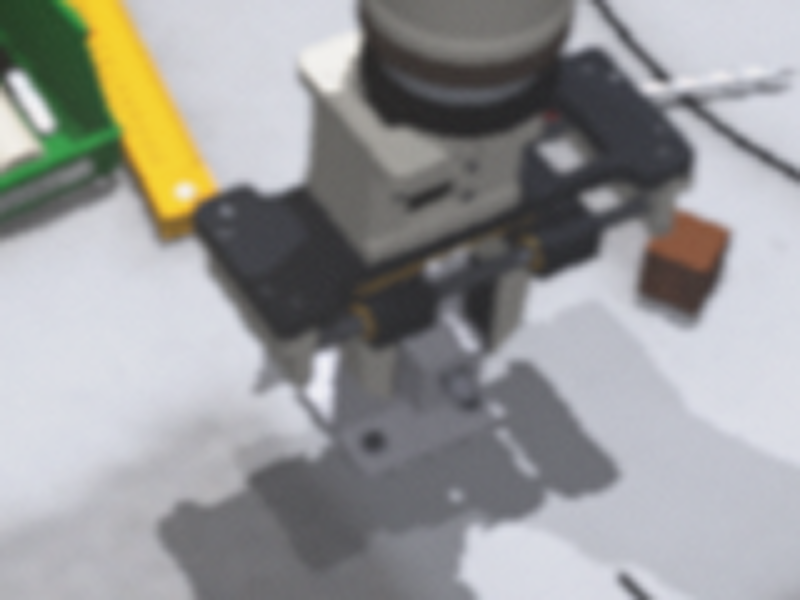

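Call:
play_rows --plan '[{"delta_pos":[0,0,-0.015],"delta_rot":[0,0,0],"jaw":-0.05},{"delta_pos":[0,0,-0.025],"delta_rot":[0,0,0],"jaw":-0.05},{"delta_pos":[0,0,-0.03],"delta_rot":[0,0,0],"jaw":-0.05},{"delta_pos":[0,0,-0.03],"delta_rot":[0,0,0],"jaw":-0.05},{"delta_pos":[-0.03,0,-0.02],"delta_rot":[0,0,0],"jaw":-0.05},{"delta_pos":[-0.03,0,0],"delta_rot":[0,0,0],"jaw":-0.05},{"delta_pos":[0,0,0],"delta_rot":[0,0,0],"jaw":-0.05}]'

```text
clock: 9.45
tcp_pos: [0.4698, -0.0546, 0.2449]
ee_rot: [3.139, 0.002, -0.024]
ft_force: [-0.3, -0.5, -0.5]
opening: 0.0436
```

```bash
python3 - <<'E'
from h import *
s=r.read_state();print(s["tcp_pos"],s["ee_rot"])
i=viewer.camera_info("wrist");np.save("i9.npy",i,allow_pickle=True)
p,d=viewer.capture("wrist"); cv2.imwrite("pics/w9.png",p[:,:,::-1])
print(proj("wrist",[.568,-.0588,.058],i))
E
```

```text
[ 0.4698 -0.0546  0.2449] [ 3.1393  0.0017 -0.0244]
[[317.246   81.5588]]
```

View pics/w9.png

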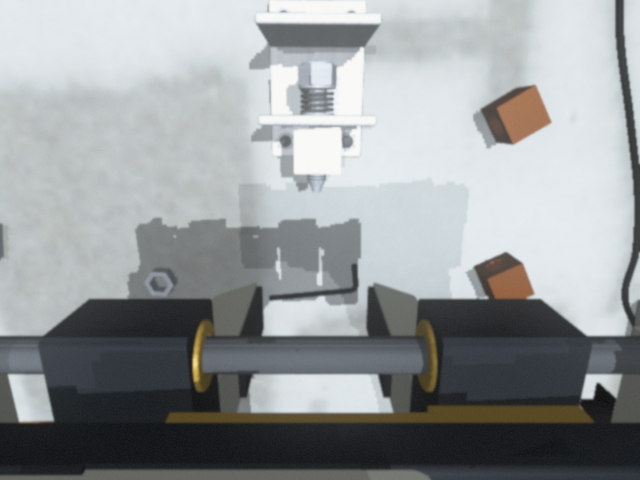

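```bash
python3 - <<'E'
from h import *
p=cv2.imread("pics/w9.png"); cv2.imwrite("pics/w9c.png",cv2.resize(p[0:200,240:400],None,fx=4,fy=3,interpolation=cv2.INTER_CUBIC))
E
```

```text
(no output)
```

View pics/w9c.png

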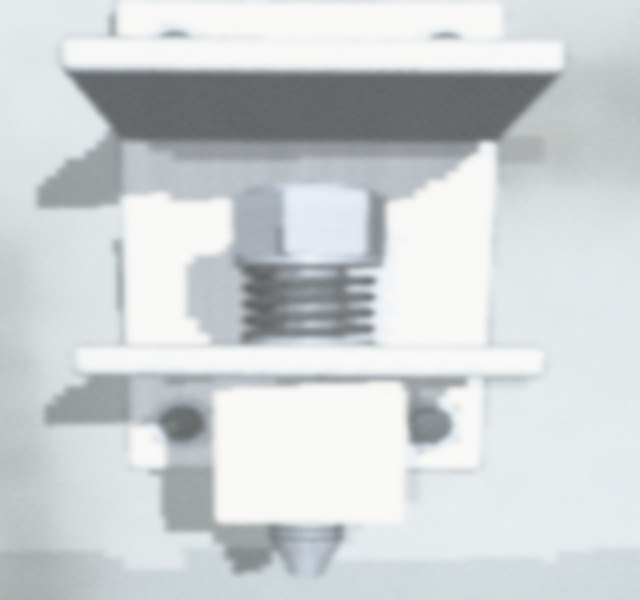

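```bash
python3 - <<'E'
from h import *
i=np.load("i9.npy",allow_pickle=True).item()
f=lambda x,y,z:onz("wrist",240+x/4,y/3,z,i)
print("head flat c",f(325,187,.067),f(325,258,.067))
print("plate front edge",f(80,372,.086),f(542,372,.086),"rear",f(65,70,.086),f(562,70,.086))
b=np.array([f(218,387,.070),f(407,387,.070),f(404,522,.070),f(214,522,.070)]);print(b,b.mean(0))
rows([.568,-.0226,.178],[np.pi-.3,0,-.026],5)
rows([.568,-.0226,.178],[np.pi-.3,0,-.026],1)
E
```

```text
head flat c [ 0.5781 -0.0614  0.067 ] [ 0.5647 -0.0611  0.067 ]
plate front edge [ 0.5433 -0.0244  0.086 ] [ 0.5417 -0.0921  0.086 ] rear [ 0.5966 -0.0256  0.086 ] [ 0.595  -0.0939  0.086 ]
[[ 0.5396 -0.0438  0.07  ]
 [ 0.5389 -0.0734  0.07  ]
 [ 0.5108 -0.0728  0.07  ]
 [ 0.5116 -0.0421  0.07  ]] [ 0.5252 -0.058   0.07  ]
from [ 0.4722 -0.0547  0.2455] [ 3.1397 -0.0017 -0.0246] rotvec/row [-0.0596 -0.0004  0.0002]
[0.019, -0.0069, 0.0135]
[0.019, -0.0077, 0.0131]
[0.019, -0.0085, 0.0126]
[0.019, -0.0092, 0.0121]
[0.019, -0.0099, 0.0115]
from [ 0.4722 -0.0547  0.2455] [ 3.1397 -0.0017 -0.0246] rotvec/row [-0.2981 -0.0019  0.0012]
[0.0949, -0.0345, 0.0676]
```

Call:
play_rows --plan '[{"delta_pos":[0.0195,-0.007,0.0135],"delta_rot":[-0.06,0,0],"jaw":-0.05},{"delta_pos":[0.0195,-0.0075,0.013],"delta_rot":[-0.06,0,0],"jaw":-0.05},{"delta_pos":[0.0195,-0.0085,0.0125],"delta_rot":[-0.06,0,0],"jaw":-0.05},{"delta_pos":[0.0195,-0.009,0.012],"delta_rot":[-0.06,0,0],"jaw":-0.05},{"delta_pos":[0.0195,-0.01,0.0115],"delta_rot":[-0.06,0,0],"jaw":-0.05},{"delta_pos":[0,0,0],"delta_rot":[0,0,0],"jaw":-0.05},{"delta_pos":[0,0,0],"delta_rot":[0,0,0],"jaw":-0.05}]'

```text
clock: 10.2
tcp_pos: [0.5814, -0.0245, 0.1791]
ee_rot: [2.826, -0.012, -0.032]
ft_force: [0.4, -1.0, 0.6]
opening: 0.0441
```

```bash
python3 - <<'E'
from h import *
p,d=viewer.capture("wrist"); cv2.imwrite("pics/w10.png",p[:,:,::-1])
rows([.571,-.0589+.11*np.sin(.3),.058+.11*np.cos(.3)],[np.pi-.3,0,-.026],1)
E
```

```text
from [ 0.5812 -0.0244  0.1792] [ 2.8271 -0.0125 -0.0318] rotvec/row [ 0.0145 -0.0102 -0.0093]
[-0.0104, -0.0027, 0.016]
```

View pics/w10.png

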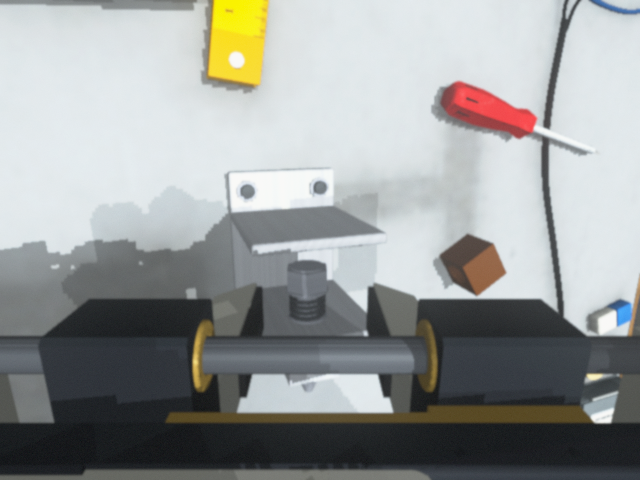

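Call:
play_rows --plan '[{"delta_pos":[-0.005,-0.0013,0.004],"delta_rot":[0.007,-0.005,-0.005],"jaw":-0.05},{"delta_pos":[-0.004,-0.0013,0.004],"delta_rot":[0.006,-0.004,-0.004],"jaw":-0.05},{"delta_pos":[0,0,0],"delta_rot":[0,0,0],"jaw":-0.05},{"delta_pos":[0,0,0],"delta_rot":[0,0,0],"jaw":-0.05}]'

```text
clock: 10.65
tcp_pos: [0.5706, -0.0274, 0.1721]
ee_rot: [2.841, -0.002, -0.031]
ft_force: [0.2, 0.3, -0.0]
opening: 0.0434
```

```bash
python3 - <<'E'
from h import *
i=viewer.camera_info("wrist")
p,d=viewer.capture("wrist"); crop(p,200,190,220,200,3.5,"pics/w11.png")
rows([.571,-.0589+.08*np.sin(.3),.058+.08*np.cos(.3)],[np.pi-.3,0,-.028],1)
print(proj("wrist",[.571,-.0589,.058],i))
E
```

```text
from [ 0.5706 -0.0276  0.1721] [ 2.8406 -0.0018 -0.0308] rotvec/row [ 0.0009 -0.0009 -0.0032]
[0.0005, -0.0038, 0.0382]
[[308.5303 262.8818]]
```

View pics/w11.png

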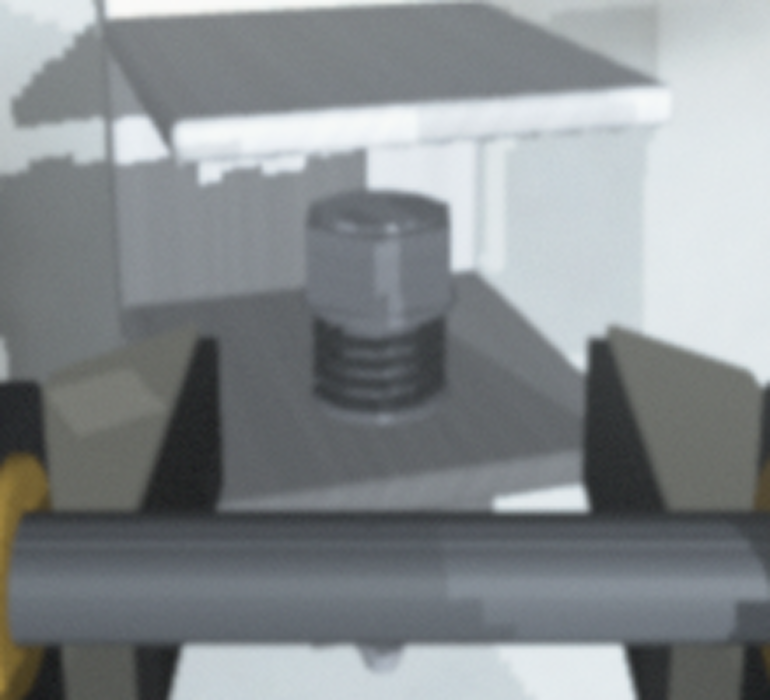

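Call:
play_rows --plan '[{"delta_pos":[0.0,-0.0019,0.01],"delta_rot":[0,0,-0.002],"jaw":-0.05},{"delta_pos":[0.0005,-0.0019,0.014],"delta_rot":[0,0,-0.001],"jaw":-0.05},{"delta_pos":[0,0,0.012],"delta_rot":[0,0,0],"jaw":-0.05},{"delta_pos":[0,0,0],"delta_rot":[0,0,0],"jaw":-0.05},{"delta_pos":[0,0,0],"delta_rot":[0,0,0],"jaw":-0.05}]'

```text
clock: 11.2
tcp_pos: [0.5707, -0.0362, 0.133]
ee_rot: [2.84, -0.0, -0.029]
ft_force: [0.4, -0.2, -0.2]
opening: 0.0431
```

```bash
python3 - <<'E'
from h import *
i=viewer.camera_info("wrist")
p,d=viewer.capture("wrist"); crop(p,200,190,220,200,3.5,"pics/w12.png")
rows([.571,-.0589+.047*np.sin(.3),.058+.047*np.cos(.3)],[np.pi-.3,0,-.028],1)
E
```

```text
from [ 0.5705 -0.0363  0.1329] [ 2.8402  0.0001 -0.0289] rotvec/row [ 0.0014  0.0004 -0.0009]
[0.0008, -0.0006, 0.0313]
```

View pics/w12.png

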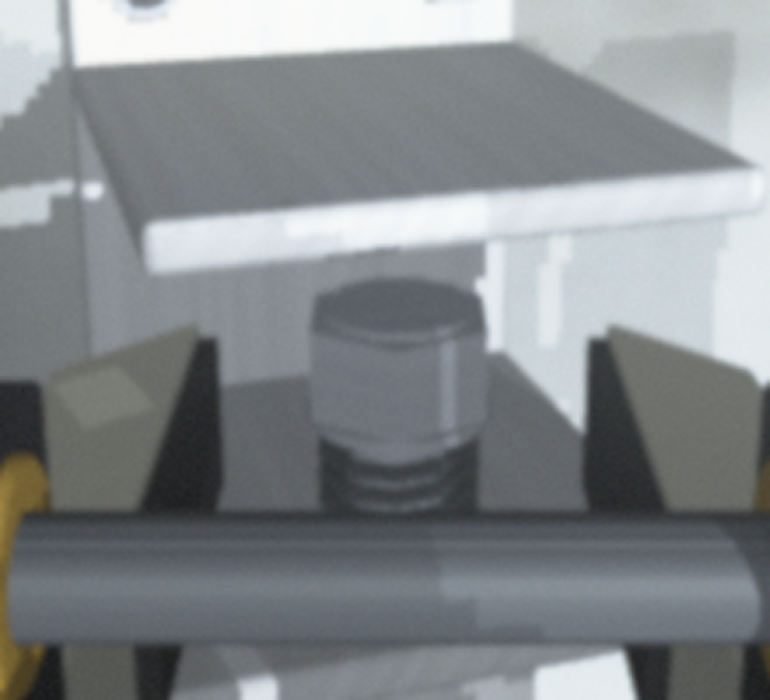

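Call:
play_rows --plan '[{"delta_pos":[0.0004,-0.0003,0.008],"delta_rot":[0,0,0],"jaw":-0.05},{"delta_pos":[0.0,0,0.008],"delta_rot":[0,0,0],"jaw":-0.05},{"delta_pos":[0,0,0.007],"delta_rot":[0,0,0],"jaw":-0.05},{"delta_pos":[0,0,0],"delta_rot":[0,0,0],"jaw":-0.05}]'

```text
clock: 11.65
tcp_pos: [0.5712, -0.0431, 0.1095]
ee_rot: [2.84, -0.001, -0.029]
ft_force: [0.5, -0.1, 0.1]
opening: 0.0437
```

Call:
play_rows --plan '[{"delta_pos":[0,0,0.004],"delta_rot":[0,0,0],"jaw":-0.05},{"delta_pos":[0,0,0.003],"delta_rot":[0,0,0],"jaw":-0.05},{"delta_pos":[0,0,0],"delta_rot":[0,0,0],"jaw":-0.05}]'

```text
clock: 11.95
tcp_pos: [0.5712, -0.0453, 0.1022]
ee_rot: [2.84, -0.001, -0.029]
ft_force: [-0.6, 0.4, -0.1]
opening: 0.0436
```

```bash
python3 - <<'E'
from h import *
rows([.571,-.0589+.047*np.sin(.3),.058+.047*np.cos(.3)],[np.pi-.3,0,-.028],1)
p,d=viewer.capture("wrist"); crop(p,200,190,220,200,3.5,"pics/w13.png")
E
```

```text
from [ 0.5712 -0.0453  0.1022] [ 2.8404 -0.0012 -0.0286] rotvec/row [ 0.0012 -0.001  -0.0009]
[-0.0003, -0.0001, -0.0007]
```

View pics/w13.png

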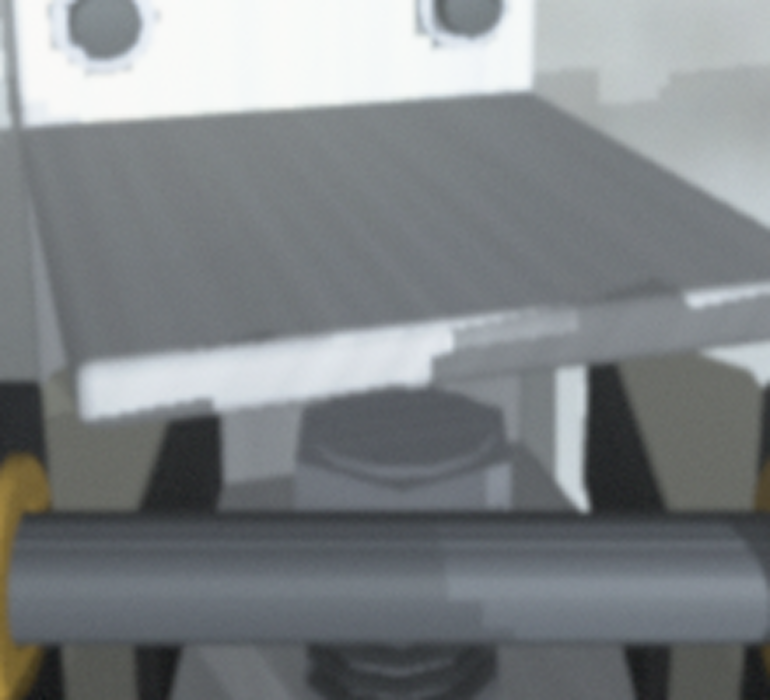

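Call:
play_rows --plan '[{"delta_pos":[0,0,0],"delta_rot":[0,0,0],"jaw":-0.4},{"delta_pos":[0,0,0],"delta_rot":[0,0,0],"jaw":-0.9},{"delta_pos":[0,0,0],"delta_rot":[0,0,0],"jaw":-0.9},{"delta_pos":[0,0,0],"delta_rot":[0,0,0],"jaw":-0.9},{"delta_pos":[0,0,0],"delta_rot":[0,0,0],"jaw":-0.9}]' --newtons 35

```text
clock: 12.5
tcp_pos: [0.5717, -0.0451, 0.103]
ee_rot: [2.841, -0.003, -0.028]
ft_force: [0.4, -0.1, -1.2]
opening: 0.0214
```

Call:
play_rows --plan '[{"delta_pos":[0,0.0024,0.0001],"delta_rot":[0.05,0,0],"jaw":-0.9},{"delta_pos":[0,0.0024,0.0001],"delta_rot":[0.05,0,0],"jaw":-0.9},{"delta_pos":[0,0.0024,0.0001],"delta_rot":[0.05,0,0],"jaw":-0.9}]'

```text
clock: 12.8
tcp_pos: [0.5716, -0.052, 0.1046]
ee_rot: [2.992, -0.002, -0.025]
ft_force: [0.4, -0.3, -4.0]
opening: 0.0215
```

```bash
python3 - <<'E'
from h import *
s=r.read_state();print(s["ft_force"],s["ft_torque"],s["opening"])
rows([.5715,-.0590,.105],[np.pi,0,-.028],3)
R=Ro.from_euler("xyz",s["ee_rot"]);print("grasp pt",s["tcp_pos"]+R.apply([0,0,.047]))
E
```

```text
[ 0.4311 -0.2712 -4.0279] [ 0.2711 -0.0559 -0.0818] 0.021487229891137542
from [ 0.5716 -0.052   0.1046] [ 2.9919 -0.002  -0.0254] rotvec/row [ 0.0499 -0.0007  0.0008]
[0.0, 0.0023, 0.0002]
[0.0, 0.0023, 0.0001]
[0.0, 0.0023, -0.0]
grasp pt [ 0.5715 -0.059   0.0582]
```

Call:
play_rows --plan '[{"delta_pos":[0,0.0023,0.0001],"delta_rot":[0.05,0,0],"jaw":-0.9},{"delta_pos":[0,0.0023,0.0001],"delta_rot":[0.05,0,0],"jaw":-0.9},{"delta_pos":[0,0.0023,0.0001],"delta_rot":[0.05,0,0],"jaw":-0.9},{"delta_pos":[0,0,0],"delta_rot":[0,0,0],"jaw":-0.9}]'

```text
clock: 13.2
tcp_pos: [0.5713, -0.0595, 0.1051]
ee_rot: [-3.133, -0.003, -0.028]
ft_force: [0.7, 2.4, -2.1]
opening: 0.0214
```

```bash
python3 - <<'E'
from h import *
s=r.read_state();print(s["ft_force"],s["ft_torque"],s["opening"],s["dq"])
rows([.5715,-.0590,.105],[np.pi,0,-.028],1)
p,d=viewer.capture("wrist"); cv2.imwrite("pics/w14.png",p[:,:,::-1])
p,d=viewer.capture("scene"); crop(p,290,160,160,120,5,"pics/s14.png")
p,d=viewer.capture("top"); cv2.imwrite("pics/t14.png",p[:,:,::-1])
E
```

```text
[ 0.6861  2.3997 -2.0902] [ 0.2984 -0.0958 -0.0585] 0.021413835841001466 [-0.0155 -0.0045 -0.0009  0.0049  0.0361  0.0056 -0.0266]
from [ 0.5713 -0.0595  0.1051] [-3.1325 -0.0028 -0.0278] rotvec/row [-0.0091 -0.0028  0.0002]
[0.0002, -0.0005, 0.0001]
```

View pics/w14.png

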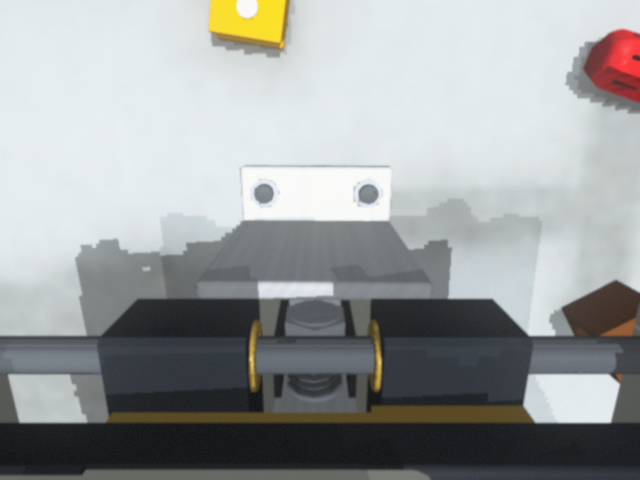

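View pics/s14.png

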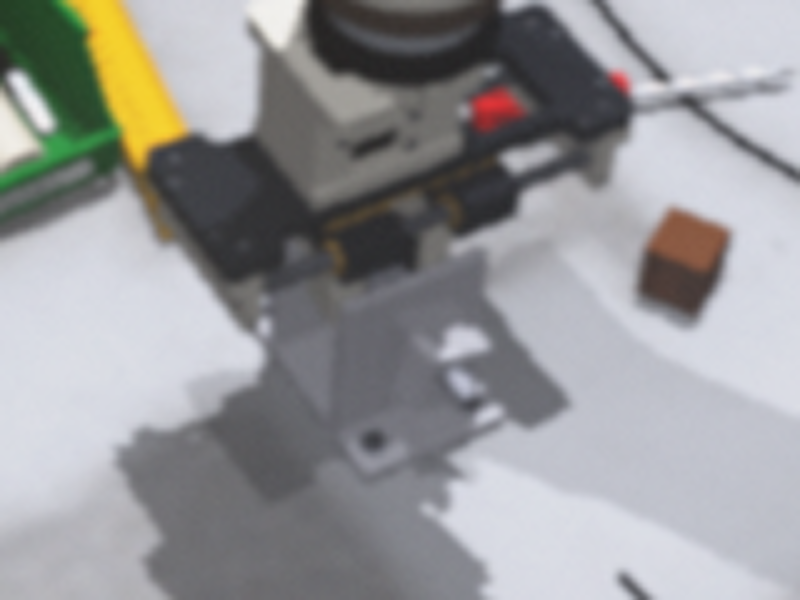

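View pics/t14.png

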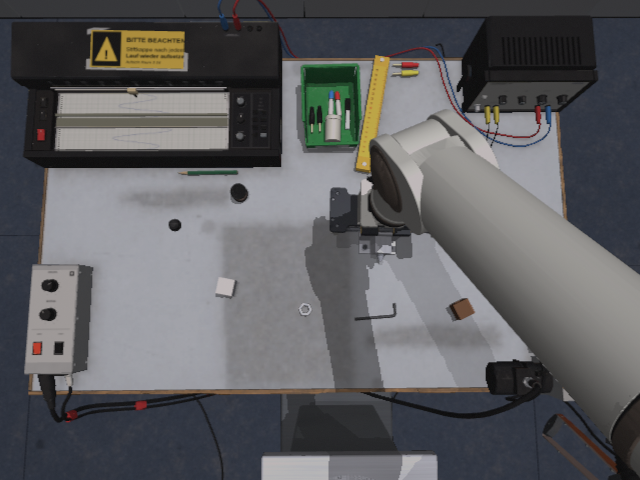

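```bash
python3 - <<'E'
from h import *
p,d=viewer.capture("scene")
c=p[205:265,335:400].astype(float);c=np.clip((c-60)*1.6,0,255).astype(np.uint8)
crop(c,0,0,65,60,10,"pics/s15.png")
# expected block corners
th=-.028;ax=np.array([np.cos(th),np.sin(th),0]);ay=np.array([-np.sin(th),np.cos(th),0])
C=np.array([.526,-.058,.055]);
for sx in(-1,1):
  for sy in(-1,1):
    for sz in(-1,1): print(sx,sy,sz,(proj("scene",C+.015*(sx*ax+sy*ay+sz*np.array([0,0,1])))[0]-[335,205])*10)
print(r.read_state()["ft_force"])
E
```

```text
-1 -1 -1 [502.2413 338.8359]
-1 -1 1 [514.9777 245.1639]
-1 1 -1 [379.6497 391.5466]
-1 1 1 [390.0066 298.219 ]
1 -1 -1 [426.2697 243.0052]
1 -1 1 [437.3226 148.7741]
1 1 -1 [304.8396 294.2609]
1 1 1 [313.5577 200.3361]
[ 0.8218  0.9011 -1.4725]
```

View pics/s15.png

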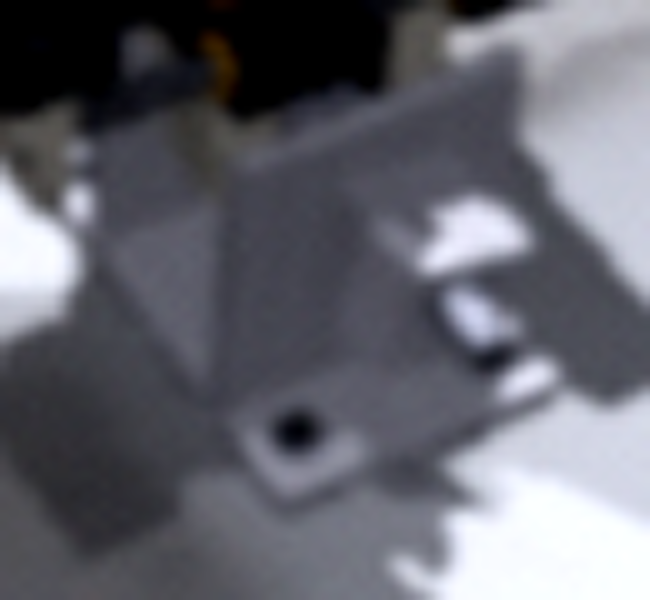

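```bash
python3 - <<'E'
from h import *
p,d=viewer.capture("scene")
c=p[205:265,335:400].astype(float);c=np.clip((c-70)*5,0,255).astype(np.uint8)
p2,d2=viewer.capture("top")
c2=p2[215:265,350:410];c2=np.clip((c2.astype(float)-30)*2,0,255).astype(np.uint8)
a=np.hstack([cv2.resize(c,(400,400),interpolation=cv2.INTER_CUBIC),cv2.resize(c2,(400,400),interpolation=cv2.INTER_CUBIC)])
crop(a,0,0,800,400,1,"pics/s16.png")
def cloud(n,d,u0,u1,v0,v1):
    i=viewer.camera_info(n);T=i["world_to_cam"];K=i["camera_matrix"]
    vv,uu=np.mgrid[v0:v1,u0:u1]
    q=np.linalg.inv(K)@np.stack([uu.ravel(),vv.ravel(),np.ones(uu.size)])*d[v0:v1,u0:u1].ravel()
    return (T[:3,:3].T@(q-T[:3,3:])).T
for n,dd,b in (("scene",d,(335,400,205,265)),("top",d2,(350,410,215,265))):
    P=cloud(n,dd,*b)
    m=(P[:,2]>.062)&(P[:,2]<.076)&(P[:,0]<.537)&(P[:,0]>.49)&(abs(P[:,1]+.058)<.025)
    Q=P[m];print(n,m.sum(),Q.min(0),Q.max(0),np.median(Q,0))
    m=(P[:,2]>.066)&(P[:,2]<.074)&(P[:,0]<.537)&(P[:,0]>.49)&(abs(P[:,1]+.058)<.025)
    print(np.sort(P[m][:,0])[:10])
E
```

```text
scene 197 [ 0.5001 -0.0777  0.062 ] [ 0.5365 -0.0425  0.0755] [ 0.5209 -0.0578  0.0689]
[0.5019 0.5075 0.5093 0.51   0.5101 0.5102 0.5102 0.5108 0.5108 0.5113]
top 276 [ 0.5008 -0.0746  0.062 ] [ 0.5367 -0.0435  0.0751] [ 0.5231 -0.0577  0.0689]
[0.5075 0.5122 0.5122 0.5123 0.5124 0.5125 0.5125 0.5126 0.5126 0.5126]
```

View pics/s16.png

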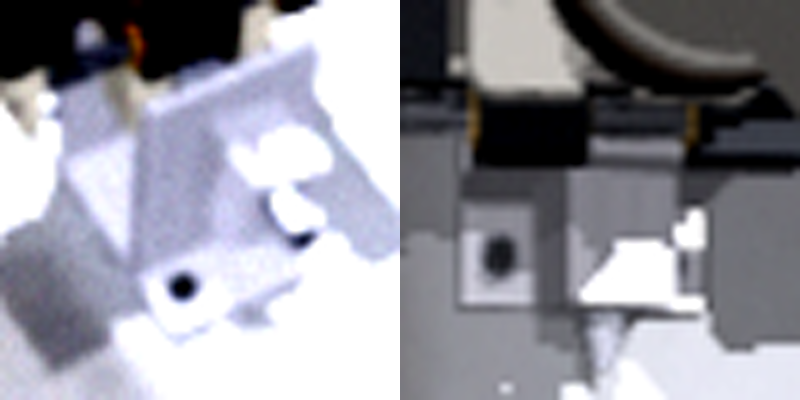

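Call:
play_rows --plan '[{"delta_pos":[0,0,0],"delta_rot":[-0.005,0,0],"jaw":-0.9},{"delta_pos":[0,0,0],"delta_rot":[0,0,0],"jaw":-0.9},{"delta_pos":[0,0,0],"delta_rot":[0,0,0],"jaw":-0.9},{"delta_pos":[0,0,0],"delta_rot":[0,0,0],"jaw":-0.9}]'

```text
clock: 13.9
tcp_pos: [0.5714, -0.0589, 0.1052]
ee_rot: [3.139, -0.002, -0.023]
ft_force: [0.4, 0.7, -1.5]
opening: 0.0216
```

```bash
python3 - <<'E'
from h import *
print(onz("top",350+200/400*60,215+303/8,.069),onz("top",350+200/400*60,215+308/8,.069))
s=r.read_state();print(s["ft_force"],s["ft_torque"],s["opening"],s["dq"],s["ee_rot"],s["tcp_pos"])
p,d=viewer.capture("wrist"); crop(p,240,270,150,140,4,"pics/w17.png")
p,d=viewer.capture("top"); crop(p,345,225,60,45,13,"pics/t17.png")
s=r.read_state();print(s["ee_rot"],s["tcp_pos"],s["clock"])
E
```

```text
[ 0.5111 -0.0557  0.069 ] [ 0.51   -0.0557  0.069 ]
[ 0.4263  0.6648 -1.5224] [ 0.0087 -0.0744 -0.1301] 0.02164715020577546 [-0.0031  0.0009  0.0003  0.0018  0.0022  0.0032 -0.0021] [ 3.139  -0.0024 -0.0234] [ 0.5714 -0.0589  0.1052]
[ 3.1392 -0.0025 -0.0234] [ 0.5714 -0.0589  0.1052] 14.0
```

View pics/w17.png

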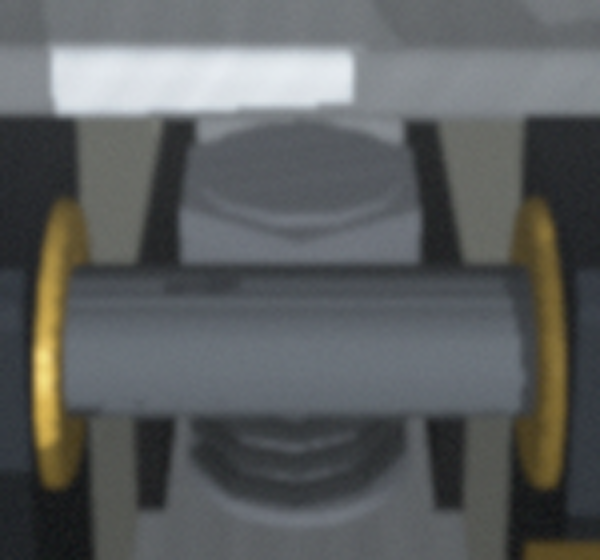

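View pics/t17.png

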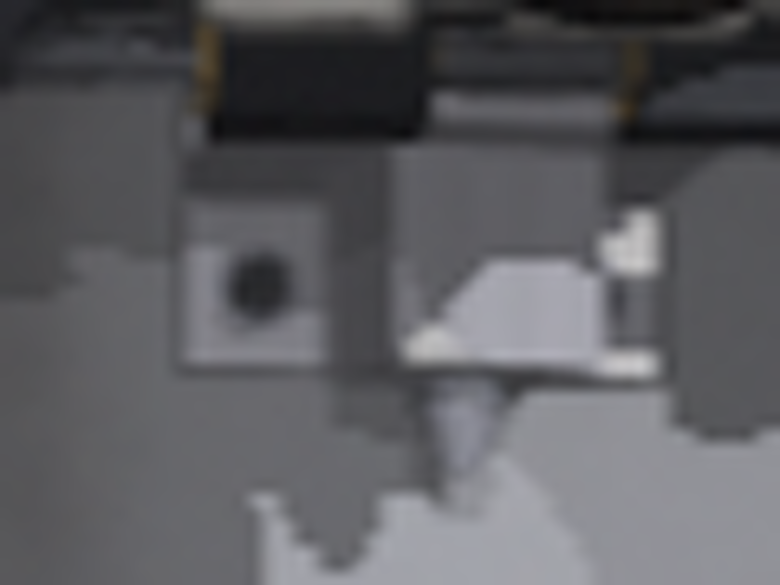

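```bash
python3 -c "
from bench import r
print(r.close_job())
s=r.read_state();print(s['clock'],s['ee_rot'],s['opening'])"
```

```text
the job is handed in; nothing more can be done
None
the job is handed in; nothing more can be done
```

The wide-bored silver block is on the threaded end against the bracket and let go. The gripper is still holding the bolt head by its two side flats, turned upright. I handed the job in at 14.0 s of the 51 s allowed; it reports no verdict.

- **Choosing the block:** I took the silver block on the right. Its bore measured about 17 mm in the wrist camera, so it is the 18 mm one.
- **Block in place:** I pushed it on until it touched the bracket, with about 5–7 N of resistance. In the final top-camera picture its centre is about 14.5 mm in front of the bracket's face, about 4 mm low (limit 5 mm) and about 1 mm off sideways. An earlier wrist picture gave about 16 mm, so the two disagree by 1–2 mm, but both are within the limits.
- **Head held upright:** I gripped it along the leaning flats at 35 N, then turned it 0.30 rad about the bolt's axis. The jaw opening is 21.6 mm on the 22 mm head, the tool is upright to within 0.01 rad, and the arm is still. The final wrist picture shows the head symmetric between the pads with a corner on top.
- **Not measured:** I judged the head's angle from the tool's pose and the pictures. The force on each flat is only the commanded grip.
- **Loose parts:** I saw no sign of contact with any of them. In the last full top picture, the nut, hex key, bobbin and cap look unmoved. The arm hid the screwdriver there, but a wrist picture taken later in the job shows it lying clear of the gripper.

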